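Put the loose desk things away, each in its place

TASK

Please clear the front of the desk: lay the eraser in the middle of the square tray, the USB stick flat in the middle of the round dish, and the stapler upright and lengthwise in the middle of the long tray. Then, last of all, put the glasses case down in front of the low shelf and slide it straight in under the middle of the shelf, end first, until half of its length is covered. Leave the clip box and everything else where it is.

Things in the scene. Friction and masses are not known exactly. Their poses are not given: they have to be found in the camera images.
- eraser: All things and trays stand on a fixed grey felt mat, 395 x 775 mm, whose top is 5 mm above the desk top (z = 0.005 m). This is the loose eraser: flat blue and white block, 20 wide (its x) x 52 long (its y) x 12 mm high; origin at the centre of its underside, z up. About 22 g
- usb_stick: the loose memory stick: black with a silver plug, 16 wide (x) x 54 long (y) x 8 mm high; origin at the centre of its underside, z up. About 12 g
- stapler: the loose grey stapler standing on its base: base 34 wide (x) x 142 long (y) x 8 mm high; its upper arm, which is fixed and does not open, is 24 mm wide and lies 24 to 47 mm above the underside, from -60 to +70 mm along y; it can be gripped across the arm. Origin at the centre of its underside, z up. About 0.2 kg
- glasses_case: the loose reddish-brown glasses case: 58 wide (x, at the middle of its length; rounded towards the ends) x 155 long (y) x 41 mm high, fixed shut; origin at the centre of its underside, z up. About 0.1 kg. It may go in either end first
- clip_box: the loose blue-grey see-through clip box standing among the trays (48 x 66 x 22 mm, origin at the centre of its underside): a bystander, to be left where it is
- square_tray: fixed square tray of light wood, 96 x 96 mm outside, 86 x 86 inside, floor 3 mm and rim 12 mm above the mat; origin at its centre on the mat
- long_tray: fixed long tray of light wood, 188 (its x) x 78 mm (its y) outside, 178 x 68 inside, floor 3 mm and rim 12 mm above the mat; origin at its centre on the mat
- round_dish: fixed round white dish, 102 mm across at the rim, 84 mm across inside at the floor, floor 3 mm and rim 12 mm above the mat; origin at its centre on the mat
- low_shelf: fixed low shelf of light wood, a board on two side walls, open at the front (towards the robot), at the back and below (the bare mat is its floor): 118 mm wide (its y), 90 mm deep (its x, which points from the front edge inwards, away from the robot), opening 96 mm wide and 52 mm high, board 10 mm thick with its top 62 mm above the mat; origin on the mat right under the middle of the front edge

How it is judged:
By the outcome, as a careful person would: the job done as asked, in the order asked, and still so for the second after the job is handed in, with the robot touching nothing.
It also fails if it takes over 96 s, if anything falls off the work surface, if the arm or the gripper's body presses on something with over 40 N, if the wrist force passes 120 N, or if a joint passes its speed limit or range.

ROBOT

A 6-joint arm with a two-finger parallel gripper is mounted at the origin on a cart in front of the work surface, level with it; the furniture and walls round the work are solid. World frame = base frame: x ahead of the robot, y to its left, z up, the work surface at z = 0. Lengths are in m, angles in rad, forces in N, time in s.
With the tool pointing down it reaches from about 0.15 to 0.775 m from the base axis. Payload 6.1 kg.
Tool frame: the origin (TCP) lies at the very end of the fingers, on their centre line; the grasp point (between the pads) lies 19 mm behind it; z points along the fingers, x is the direction in which the jaws open and shut, and the axes are right-handed (so a half turn about z gives the same grasp; the last joint's range is limited). The gripper opens to 85 mm and grips with 20 to 120 N. Pads are 22 mm wide; open, the fingers measure 114 mm over their backs; the gripper's body (76 mm by 85 mm) begins 54 mm behind the grasp point. The pads swing forward as they close: fully open they stand 13 mm farther back than shut.
Start: joints at [-1.268, 0.126, -0.04, 1.405, 0, 1.571], TCP at [0.157, -0.501, 0.231] pointing down, gripper open.
Joint ranges: [-2.72, 2.72], [-0.95, 1.95], [-1.27, 1.35], [-1.78, 2.02], [-1.46, 1.47], [-3.14, 3.14]. Speed limits (rad/s): [2.39, 2.39, 3.01, 3.14, 3.14, 3.14].

INTERFACE

Orientations are given as a 3x3 rotation matrix whose columns are the frame's x, y, z axes.
In Python, from workcell import arm gives the robot as it stands.
- The arm moves only by the tool apply_moves, never from a script. Its argument "plan" is a list of rows, each a list of 3 entries, a list of its own where there are three numbers: the shift along the tool's x, y, z in cm, then the turn, a rotation vector about the tool's x, y, z in degrees, then the closure in counts, from 0 (fully open) to 255 (shut). In form: [[[x, y, z], [wx, wy, wz], jaw], ...]. A call has 1 to 20 rows; each row is the pose to reach, as a shift and turn from the pose commanded when the call began, along the tool's axes at that moment; what a row does not reach only later rows make up. A row lasts 1/12 s, in which the tool goes at most 41.7 mm and 7.16 degrees, less where a joint would pass 70% of its speed; a pose out of reach is approached as far as the arm can. A call with a gripper value outside its range is refused whole. The fingers move at their own pace and stop on an object; the grip force is fixed at half the most. Time passes only in rows, so rows that repeat a pose let the fingers close. It gives the time, the measured TCP pose, the force and the opening at its end, in the units of the state.
- arm.state(): the state, without advancing time (a new reading comes with each control period).
- arm.snapshot(name): name is "side" or "top" or "wrist"; returns a dict with "pixels" (384x512x3 uint8, red, green, blue), "fx", "fy", "cx", "cy" (pixels), "world_from_camera" (4x4, takes a point from camera to world coordinates); the wrist camera has in their place "mount" (4x4, takes a point from camera to tool coordinates, whose origin is the TCP and whose axes are the tool frame's). Camera axes: x right, y down, z forward; pixel columns grow to the right and rows downward; lengths in m; the calibration is good to about 2 mm. A picture is of the moment at which its call begins: read the wrist's pose just before it. There is no depth.
- arm.sign_off(): hands the job in, once; it reports no verdict.
The state is a dict: "clock": time; "joint_positions": joint angles; "dq": joint speeds; "joint_torque": joint torques, N m; "eef_pos": TCP position; "eef_rot": TCP orientation; "ft_force": force on the tool from outside, world axes, zero at the start; "wrist_torque": the same for the moment, N m; "finger_gap": finger opening in m.
Only numpy, scipy, OpenCV 4.12 (cv2) and the standard library are available. Lean on these libraries where they do the work, as an engineer would, in place of code of your own. Each camera call takes 0.05 s, during which the arm holds its last target.

## Working session

There is one attempt and no reset: what is moved stays moved. The work goes in short steps, Python scripts to look and compute and a tool call to move; the robot and the scene stay as the last step left them, time stands still between calls to the robot, and variables do not carry over. Pictures are saved under pics/ and viewed, and the job is handed in when it is done.

Besides the shell and the picture viewer there is one more tool, called after "Call:" by a JSON object that holds its "fn" and its "kwargs". apply_moves: Moves the arm, as the interface text tells. Its arguments: {"type":"object","properties":{"plan":{"type":"array"}},"required":["plan"]}

```bash
ls; mkdir -p pics; python3 - <<'E'
from workcell import arm
import cv2,numpy as np
s=arm.state()
for k in s: print(k,np.round(s[k],4).tolist())
for n in ["side","top","wrist"]:
    p=arm.snapshot(n)
    cv2.imwrite(f"pics/{n}0.png",p["pixels"][:,:,::-1])
    print(n,p["fx"],p["fy"],p["cx"],p["cy"],np.round(p.get("world_from_camera",p.get("mount")),4).tolist())
E
```

```text
pics
clock 0.0
joint_positions [-1.268, 0.1264, -0.0406, 1.4054, -0.0, 1.5708]
dq [0.0006, -0.0002, -0.0011, -0.0005, 0.0013, 0.001]
joint_torque [-0.0011, -43.5921, 35.292, 0.0176, 0.0001, 0.0]
eef_pos [0.1564, -0.5007, 0.2305]
eef_rot [[0.2982, -0.9545, -0.0005], [-0.9545, -0.2982, 0.0015], [-0.0015, 0.0, -1.0]]
ft_force [0.3094, -0.2818, 0.0035]
wrist_torque [-0.0421, -0.042, -0.0171]
finger_gap 0.0854
side 404.64085247583705 404.64085247583705 258.6196248830178 184.90713233749375 [[-0.8667, -0.216, 0.4496, 0.0794], [-0.4982, 0.4214, -0.7578, 0.6967], [-0.0258, -0.8808, -0.4728, 0.5125], [0.0, 0.0, 0.0, 1.0]]
top 403.6239959356959 403.6239959356959 251.80495085003815 187.14901336591936 [[0.0267, -0.9924, 0.1201, 0.3922], [-0.9995, -0.0246, 0.019, -0.0334], [-0.0159, -0.1206, -0.9926, 1.1087], [0.0, 0.0, 0.0, 1.0]]
wrist 305.7454302434786 305.7454302434786 257.9458942691519 189.3423006116972 [[1.0, 0.0005, -0.0006, 0.0004], [-0.0003, 0.9566, 0.2913, -0.0746], [0.0007, -0.2913, 0.9566, -0.1427], [0.0, 0.0, 0.0, 1.0]]
```

View pics/top0.png

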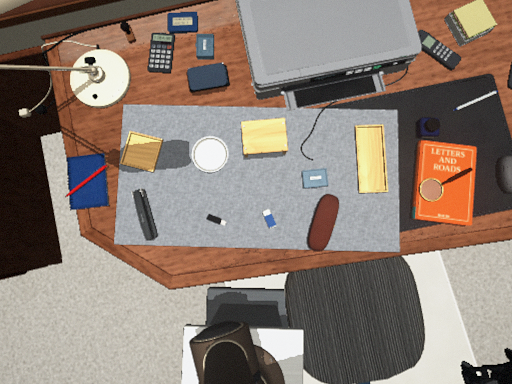

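View pics/side0.png

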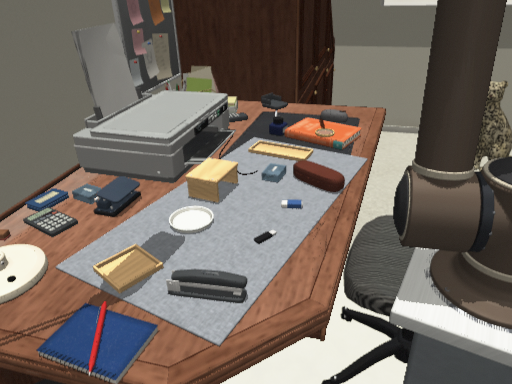

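View pics/wrist0.png

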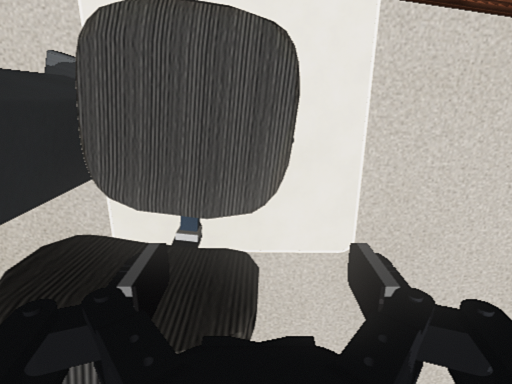

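The top view shows the eraser (269,218), USB stick (216,219), stapler (145,214), case (323,222), clip box (315,178), square tray (141,152), dish (209,154), shelf (264,136) and long tray (371,158). I'll measure all of these now.

```bash
cat > h.py <<'E'
from workcell import arm
import cv2,numpy as np
def snap(n):
    s=arm.state(); p=arm.snapshot(n)
    if n=="wrist":
        T=np.eye(4);T[:3,:3]=s["eef_rot"];T[:3,3]=s["eef_pos"];T=T@np.array(p["mount"])
    else: T=np.array(p["world_from_camera"])
    return p,T
def ray(p,T,uv,z):
    uv=np.atleast_2d(uv).astype(float)
    d=np.c_[(uv[:,0]-p["cx"])/p["fx"],(uv[:,1]-p["cy"])/p["fy"],np.ones(len(uv))]@T[:3,:3].T
    t=(z-T[2,3])/d[:,2]
    return T[:3,3]+d*t[:,None]
def proj(p,T,X):
    c=(np.atleast_2d(X)-T[:3,3])@T[:3,:3]
    return np.c_[c[:,0]/c[:,2]*p["fx"]+p["cx"],c[:,1]/c[:,2]*p["fy"]+p["cy"]]
def rectify(p,T,x0,x1,y0,y1,z,mm=1.0):
    # ortho picture of plane z: up=+x, left=+y ; returns image, mm per px
    W=int((y1-y0)*1000/mm);H=int((x1-x0)*1000/mm)
    c=np.array([[x1,y1,z],[x1,y0,z],[x0,y0,z],[x0,y1,z]])
    uv=proj(p,T,c).astype(np.float32)
    M=cv2.getPerspectiveTransform(uv,np.float32([[0,0],[W,0],[W,H],[0,H]]))
    return cv2.warpPerspective(p["pixels"][:,:,::-1],M,(W,H),flags=cv2.INTER_CUBIC)
def wire(img,p,T,pts,col,s):
    uv=proj(p,T,pts)*s+(s-1)/2
    cv2.polylines(img,[np.round(uv).astype(int)],True,col,1,cv2.LINE_AA)
def rect(x,y,yaw,wx,wy,z):
    c,s=np.cos(yaw),np.sin(yaw)
    return np.array([[x+c*a-s*b,y+s*a+c*b,z] for a,b in [(wx/2,wy/2),(-wx/2,wy/2),(-wx/2,-wy/2),(wx/2,-wy/2)]])
E
python3 - <<'E'
from h import *
p,T=snap("top")
print(ray(p,T,[[122,105],[398,110],[399,250],[116,243]],.005).round(3))
hsv=cv2.cvtColor(p["pixels"],cv2.COLOR_RGB2HSV)
img=p["pixels"][:,:,::-1]
crop=cv2.resize(img[95:255,110:405],None,fx=2.7,fy=2.7,interpolation=cv2.INTER_CUBIC)
cv2.imwrite("pics/crop.png",crop)
rgb=p["pixels"].astype(int)
mat=np.zeros((384,512),np.uint8);cv2.fillPoly(mat,[np.array([[122,105],[398,110],[399,250],[116,243]])],255)
H,S,V=cv2.split(hsv)
masks={"wood":(H>10)&(H<35)&(S>80),"case":((H<10)|(H>170))&(S>90)&(V<160),"blue":(H>100)&(H<130)&(S>140),"dark":(V<70),"white":(V>200)&(S<40),"clip":(H>90)&(H<115)&(S>70)}
hts={"wood":.017,"case":.025,"blue":.017,"dark":.02,"white":.017,"clip":.027}
for k,m in masks.items():
    m=(m&(mat>0)).astype(np.uint8)
    n,l,st,c=cv2.connectedComponentsWithStats(m)
    for i in range(1,n):
        if st[i,4]<15: continue
        cs,_=cv2.findContours((l==i).astype(np.uint8),cv2.RETR_EXTERNAL,cv2.CHAIN_APPROX_NONE)
        X=ray(p,T,cs[0][:,0,:],hts[k])[:,:2]
        r=cv2.minAreaRect((X*1000).astype(np.float32))
        print(k,st[i].tolist(),c[i].round(1),np.round(r[0],1),np.round(r[1],1),round(r[2],1))
E
```

```text
[[ 0.752  0.363  0.005]
 [ 0.754 -0.416  0.005]
 [ 0.366 -0.412  0.005]
 [ 0.363  0.354  0.005]]
wood [241, 118, 47, 39, 1326] [263.7 136.9] [665.4 -42.4] [100.  123.5] 6.2
wood [355, 125, 33, 68, 1736] [371.8 156.9] [ 612.7 -336. ] [187.7  78.7] 3.1
wood [120, 131, 43, 41, 1185] [141.3 151.4] [617.6 296.3] [98.3 96.2] 77.3
case [308, 194, 31, 55, 1085] [323.2 221.9] [ 435.5 -205.5] [ 57.8 151.2] 75.0
blue [265, 215, 10, 12, 72] [269.7 220.4] [435.4 -63. ] [27.9 18.1] 24.5
dark [134, 190, 24, 50, 226] [147.4 215.9] [444.  272.3] [138.3  30.1] 18.8
dark [307, 197, 16, 52, 96] [312.1 224.2] [ 434.6 -180.7] [ 18.6 140.6] 79.4
dark [207, 214, 14, 10, 73] [213.8 218.7] [436.3  87.9] [36.6 14.4] 68.5
white [191, 136, 38, 36, 998] [209.8 154. ] [615.2 106.7] [ 98.2 102.3] 1.4
white [310, 175, 12, 5, 44] [315.4 177.3] [ 555.6 -185.3] [10.  30.8] 7.8
white [263, 209, 8, 7, 39] [266.4 212. ] [457.7 -54. ] [13.3 19.4] 28.0
white [221, 220, 5, 6, 23] [223.  222.3] [426.4  62.7] [13.5 10.8] 2.0
clip [265, 214, 11, 14, 94] [269.7 220.3] [435.3 -62.9] [31.4 20.7] 24.6
```

View pics/crop.png

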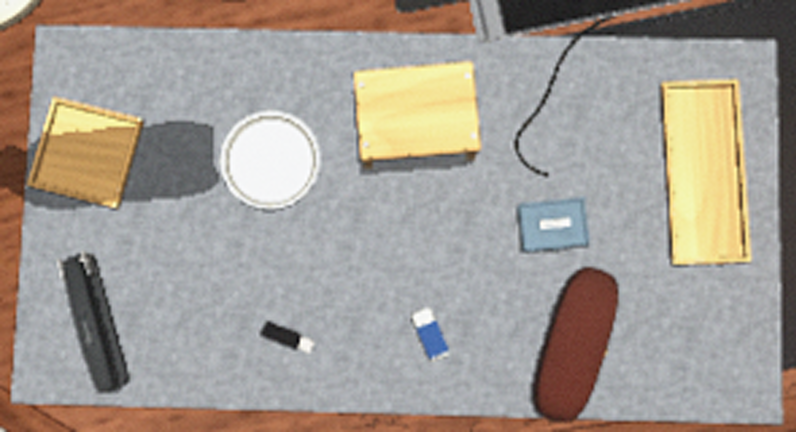

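```bash
cat > ov.py <<'E'
from h import *
D=np.pi/180
O={ # x,y,yaw,wx,wy,z0,z1
'eraser':(.4435,-.0592,-68*D,.020,.052,.005,.017),
'usb':(.4327,.0785,-22*D,.016,.054,.005,.013),
'sta':(.440,.274,-73*D,.034,.142,.005,.013),
'staarm':(.4415,.2755,-73*D,.024,.130,.029,.052),
'case':(.4355,-.2055,75*D,.058,.155,.005,.046),
'clip':(.555,-.185,3*D,.048,.066,.005,.027),
'sq':(.6176,.2963,-12.7*D,.096,.096,.005,.017),
'long':(.6127,-.336,3.1*D,.188,.078,.005,.017),
'shelf':(.664,-.040,6.2*D,.090,.118,.057,.067)}
E
python3 - <<'E'
from ov import *
p,T=snap("top")
V=cv2.cvtColor(p["pixels"],cv2.COLOR_RGB2HSV);H,S,V=cv2.split(V)
def fit(m,box,z):
    x0,y0,x1,y1=box; mm=np.zeros_like(H); mm[y0:y1,x0:x1]=(m[y0:y1,x0:x1])*255
    mm=cv2.morphologyEx(mm,cv2.MORPH_CLOSE,np.ones((3,3)))
    c=max(cv2.findContours(mm,cv2.RETR_EXTERNAL,cv2.CHAIN_APPROX_NONE)[0],key=cv2.contourArea)
    X=ray(p,T,c[:,0,:],z)[:,:2]*1000
    r=cv2.minAreaRect(X.astype(np.float32)); print(np.round(r[0],1),np.round(r[1],1),round(r[2],1))
print("eraser");fit(((S>120)&(H>90))|(V>190),(255,203,285,235),.015)
print("usb");fit((V<80)|(V>190),(200,208,235,230),.011)
print("clip");fit((H>90)&(H<115)&(S>70),(300,165,330,192),.022)
print("shelf");fit((H>10)&(H<35)&(S>80)&(V>150),(235,110,295,160),.067)
print("dish");fit((V>190)&(S<40),(185,130,235,176),.017)
for n in ["top","side"]:
    p,T=snap(n); s=3
    im=cv2.resize(p["pixels"][:,:,::-1],None,fx=s,fy=s,interpolation=cv2.INTER_CUBIC).copy()
    for k,o in O.items():
        wire(im,p,T,rect(*o[:5],o[5]),(0,0,255),s); wire(im,p,T,rect(*o[:5],o[6]),(0,255,0),s)
    a=np.linspace(0,2*np.pi,60)
    wire(im,p,T,np.c_[.615+.051*np.cos(a),.1067+.051*np.sin(a),0*a+.017],(0,255,0),s)
    c=im[300:760,340:1220] if n=="top" else im[400:1000,190:1120]
    cv2.imwrite(f"pics/ov_{n}.png",cv2.resize(c,None,fx=.86,fy=.86,interpolation=cv2.INTER_AREA))
E
```

```text
eraser
[440.7 -61.4] [56.3 19.5] 24.4
usb
[433.2  83.2] [53.9 22.2] 60.8
clipTraceback (most recent call last):
  File "<stdin>", line 12, in <module>
  File "<stdin>", line 7, in fit
ValueError: max() iterable argument is empty
```

```bash
python3 - <<'E'
from ov import *
p,T=snap("top")
V=cv2.cvtColor(p["pixels"],cv2.COLOR_RGB2HSV);H,S,V=cv2.split(V)
def fit(m,box,z):
    x0,y0,x1,y1=box; mm=np.zeros_like(H); mm[y0:y1,x0:x1]=(m[y0:y1,x0:x1])*255
    mm=cv2.morphologyEx(mm,cv2.MORPH_CLOSE,np.ones((3,3)))
    c=max(cv2.findContours(mm,cv2.RETR_EXTERNAL,cv2.CHAIN_APPROX_NONE)[0],key=cv2.contourArea,default=None)
    if c is None: print("none");return
    X=ray(p,T,c[:,0,:],z)[:,:2]*1000
    r=cv2.minAreaRect(X.astype(np.float32)); print(np.round(r[0],1),np.round(r[1],1),round(r[2],1))
print("clip");fit((H>90)&(H<118)&(S>45),(300,165,330,192),.022)
print("shelf");fit((H>10)&(H<35)&(S>80)&(V>150),(235,110,295,160),.067)
print("dish");fit((V>190)&(S<40),(185,130,235,176),.017)
for n in ["top","side"]:
    p,T=snap(n); s=3
    im=cv2.resize(p["pixels"][:,:,::-1],None,fx=s,fy=s,interpolation=cv2.INTER_CUBIC).copy()
    for k,o in O.items():
        wire(im,p,T,rect(*o[:5],o[5]),(0,0,255),s); wire(im,p,T,rect(*o[:5],o[6]),(0,255,0),s)
    a=np.linspace(0,2*np.pi,60)
    wire(im,p,T,np.c_[.615+.051*np.cos(a),.1067+.051*np.sin(a),0*a+.017],(0,255,0),s)
    c=im[300:760,340:1220] if n=="top" else im[400:1000,190:1120]
    cv2.imwrite(f"pics/ov_{n}.png",cv2.resize(c,None,fx=.86,fy=.86,interpolation=cv2.INTER_AREA))
E
```

```text
clip
[ 553.5 -182. ] [48.1 65.8] 6.9
shelf
[655.8 -41.6] [ 89.5 117.8] 6.2
dish
[616.6 106.7] [101.1 102.3] 1.4
```

View pics/ov_top.png

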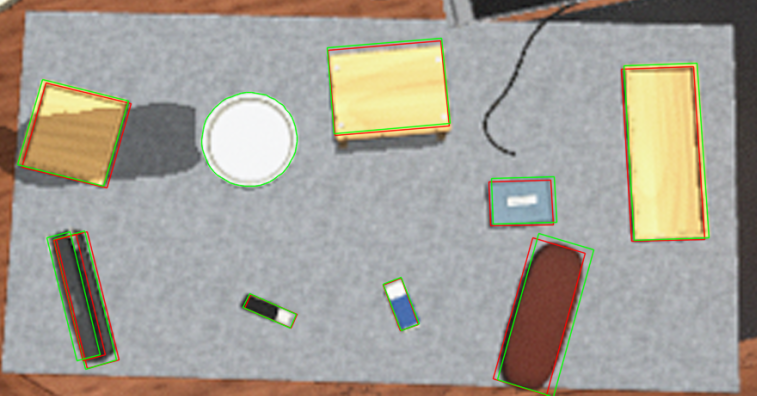

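View pics/ov_side.png

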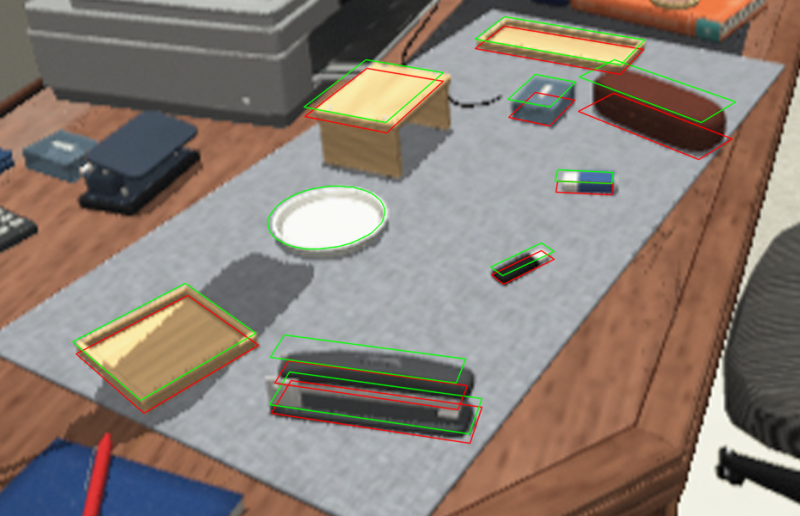

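```bash
cat >> h.py <<'E'
def goto(x,y,z,phi):
    "phi deg: world angle of tool x (tool down). mod 180 free"
    s=arm.state();R=np.array(s["eef_rot"]);P=np.array(s["eef_pos"])
    f=np.deg2rad(phi);c,sn=np.cos(f),np.sin(f)
    G=np.array([[c,sn,0],[sn,-c,0],[0,0,-1.]])
    d=R.T@(np.array([x,y,z])-P)*100
    w=np.degrees(cv2.Rodrigues(R.T@G)[0].ravel())
    print("t",round(s["clock"],2),"P",P.round(4).tolist(),"phi",round(float(np.degrees(np.arctan2(R[1,0],R[0,0]))),1),"q6",round(s["joint_positions"][5],2),"gap",round(s["finger_gap"],4),"F",np.round(s["ft_force"],1).tolist())
    print("  shift",d.round(2).tolist(),"turn",w.round(2).tolist(),"rows",int(np.ceil(max(np.linalg.norm(d)/4.17,np.linalg.norm(w)/7.16))))
E
python3 -c "
from h import *
goto(.442,-.060,.13,-67)"
```

```text
t 0.4 P [0.1565, -0.5011, 0.2312] phi -72.6 q6 1.57 gap 0.086 F [-0.9, 0.4, 0.0]
  shift [-33.58, -40.4, 10.13] turn [-0.0, 0.01, -5.65] rows 13
```

Call:
{"fn": "apply_moves", "kwargs": {"plan": [[[-33.6,-40.4,0],[0,0,-5.6],0],[[-33.6,-40.4,0],[0,0,-5.6],0],[[-33.6,-40.4,0],[0,0,-5.6],0],[[-33.6,-40.4,0],[0,0,-5.6],0],[[-33.6,-40.4,0],[0,0,-5.6],0],[[-33.6,-40.4,0],[0,0,-5.6],0],[[-33.6,-40.4,0],[0,0,-5.6],0],[[-33.6,-40.4,0],[0,0,-5.6],0],[[-33.6,-40.4,5],[0,0,-5.6],0],[[-33.6,-40.4,10.1],[0,0,-5.6],0],[[-33.6,-40.4,10.1],[0,0,-5.6],0],[[-33.6,-40.4,10.1],[0,0,-5.6],0],[[-33.6,-40.4,10.1],[0,0,-5.6],0],[[-33.6,-40.4,10.1],[0,0,-5.6],0],[[-33.6,-40.4,10.1],[0,0,-5.6],0],[[-33.6,-40.4,10.1],[0,0,-5.6],0],[[-33.6,-40.4,10.1],[0,0,-5.6],0],[[-33.6,-40.4,10.1],[0,0,-5.6],0]]}}

```text
clock: 1.9
eef_pos: [0.4421, -0.061, 0.1314]
eef_rot: [[0.388, -0.922, 0.002], [-0.922, -0.388, -0.0], [0.001, -0.001, -1.0]]
ft_force: [0.3, -0.8, 0.0]
finger_gap: 0.0855
```

```bash
cat > wv.py <<'E'
from ov import *
import sys
def view(name,o,fn,s=1.5):
    p,T=snap(name)
    im=cv2.resize(p["pixels"][:,:,::-1],None,fx=s,fy=s,interpolation=cv2.INTER_CUBIC).copy()
    wire(im,p,T,rect(*o[:5],o[5]),(0,0,255),s); wire(im,p,T,rect(*o[:5],o[6]),(0,255,0),s)
    cv2.imwrite("pics/"+fn+".png",im); return p,T
E
python3 - <<'E'
from wv import *
goto(.442,-.060,.06,-67)
view("wrist",O["eraser"],"w1")
E
```

```text
t 1.9 P [0.4421, -0.061, 0.1314] phi -67.2 q6 2.61 gap 0.0855 F [0.3, -0.8, 0.0]
  shift [-0.11, -0.02, 7.14] turn [-0.08, -0.06, -0.15] rows 2
```

View pics/w1.png

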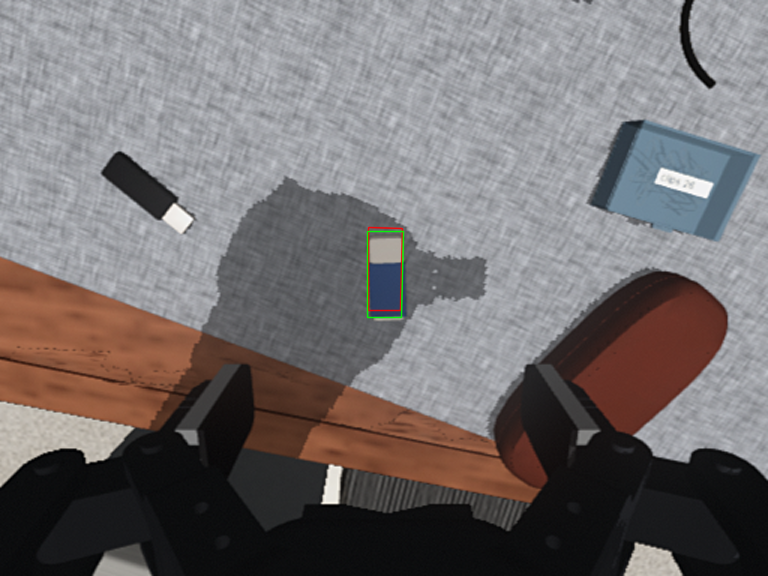

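The wrist view shows the eraser at (387,278), with its outline within about 2 mm of my fit. Going down to grasp it.

```bash
python3 -c "
from h import *
goto(.4414,-.0601,.008,-67)"
```

```text
t 1.95 P [0.4421, -0.0611, 0.1314] phi -67.2 q6 2.61 gap 0.0854 F [-0.0, -0.5, -0.3]
  shift [-0.13, 0.04, 12.34] turn [-0.08, -0.06, -0.17] rows 3
```

Call:
{"fn": "apply_moves", "kwargs": {"plan": [[[-0.1,0,4],[0,0,0],110],[[-0.1,0,8],[0,0,0],110],[[-0.1,0,10],[0,0,0],110],[[-0.1,0,11.3],[0,0,0],110],[[-0.1,0,12],[0,0,0],110],[[-0.1,0,12.3],[0,0,0],110],[[-0.1,0,12.3],[0,0,0],110],[[-0.1,0,12.3],[0,0,0],255],[[-0.1,0,12.3],[0,0,0],255],[[-0.1,0,12.3],[0,0,0],255],[[-0.1,0,12.3],[0,0,0],255],[[-0.1,0,12.3],[0,0,0],255],[[-0.1,0,12.3],[0,0,0],255]]}}

```text
clock: 3.03
eef_pos: [0.4427, -0.0593, 0.0088]
eef_rot: [[0.39, -0.921, 0.003], [-0.921, -0.39, -0.001], [0.002, -0.002, -1.0]]
ft_force: [-1.5, -0.4, 6.0]
finger_gap: 0.0189
```

```bash
python3 -c "
from h import *
goto(.6176,.2963,.10,0)
p,T=snap('wrist');cv2.imwrite('pics/w2.png',p['pixels'][:,:,::-1])"
```

```text
t 3.03 P [0.4427, -0.0593, 0.0088] phi -67.0 q6 2.61 gap 0.0189 F [-1.5, -0.4, 6.0]
  shift [-25.9, -29.99, -9.11] turn [-0.04, -0.15, -67.05] rows 10
```

View pics/w2.png

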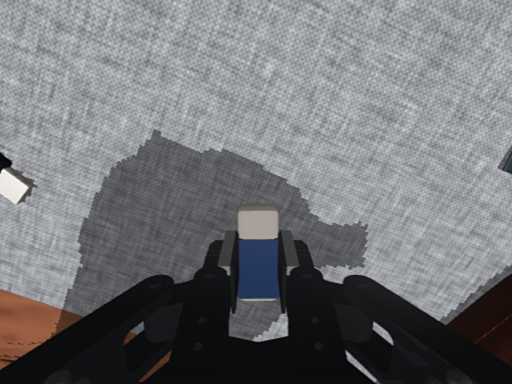

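```bash
python3 - <<'E'
from h import *
p,T=snap('wrist');s=arm.state();R=np.array(s["eef_rot"]);P=np.array(s["eef_pos"])
X=ray(p,T,[[258,205],[258,300],[238,240],[279,240]],.017);print(((X-P)@R*1000).round(1))
E
```

```text
[[  0.4 -26.   -8.1]
 [  0.4  26.1  -8.2]
 [ -9.3  -8.   -8.2]
 [ 10.6  -8.   -8.2]]
```

```bash
python3 -c "
from h import *
goto(.6176,.2963,.0125,-12.7)"
```

```text
t 3.13 P [0.4427, -0.0593, 0.0088] phi -67.0 q6 2.61 gap 0.0189 F [-1.4, -1.2, 5.9]
  shift [-25.92, -29.97, -0.35] turn [-0.06, -0.15, -54.35] rows 10
```

Call:
{"fn": "apply_moves", "kwargs": {"plan": [[[0,0,-3],[0,0,0],255],[[-1,-1,-6],[0,0,-5],255],[[-25.9,-30,-8],[0,0,-54.3],255],[[-25.9,-30,-8],[0,0,-54.3],255],[[-25.9,-30,-8],[0,0,-54.3],255],[[-25.9,-30,-8],[0,0,-54.3],255],[[-25.9,-30,-8],[0,0,-54.3],255],[[-25.9,-30,-8],[0,0,-54.3],255],[[-25.9,-30,-8],[0,0,-54.3],255],[[-25.9,-30,-8],[0,0,-54.3],255],[[-25.9,-30,-8],[0,0,-54.3],255],[[-25.9,-30,-8],[0,0,-54.3],255],[[-25.9,-30,-8],[0,0,-54.3],255],[[-25.9,-30,-8],[0,0,-54.3],255],[[-25.9,-30,-8],[0,0,-54.3],255]]}}

```text
clock: 4.38
eef_pos: [0.6163, 0.2953, 0.0874]
eef_rot: [[0.975, -0.221, -0.001], [-0.221, -0.975, -0.001], [-0.0, 0.001, -1.0]]
ft_force: [0.4, -1.4, -0.4]
finger_gap: 0.019
```

```bash
python3 - <<'E'
from wv import *
view("wrist",O["sq"],"w3")
goto(.6176,.2963,.0125,-12.7)
E
```

```text
t 4.43 P [0.6164, 0.2951, 0.0876] phi -12.8 q6 2.24 gap 0.019 F [-0.3, 0.9, -0.9]
  shift [0.1, -0.15, 7.51] turn [0.03, 0.01, -0.12] rows 2
```

View pics/w3.png

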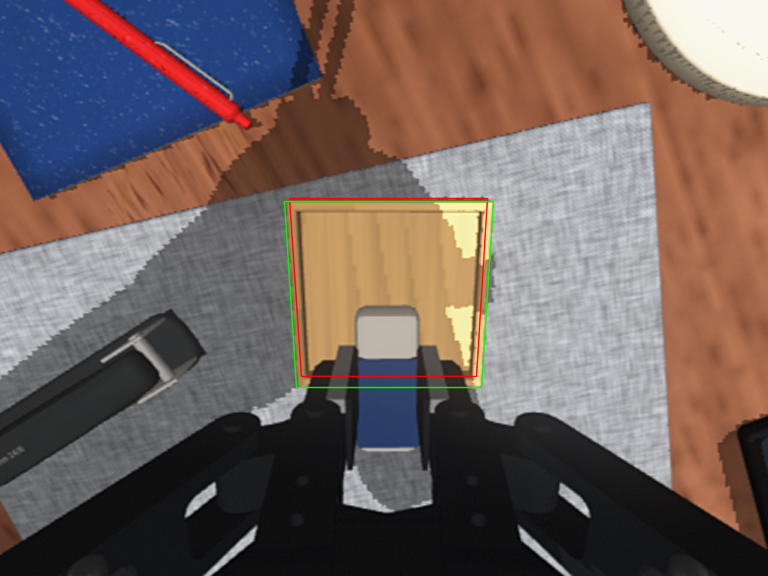

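Call:
{"fn": "apply_moves", "kwargs": {"plan": [[[0.1,-0.1,3],[0,0,0],255],[[0.1,-0.1,5.5],[0,0,0],255],[[0.1,-0.1,6.7],[0,0,0],255],[[0.1,-0.1,7.2],[0,0,0],255],[[0.1,-0.1,7.5],[0,0,0],255],[[0.1,-0.1,7.5],[0,0,0],255],[[0.1,-0.1,7.5],[0,0,0],255]]}}

```text
clock: 5.02
eef_pos: [0.6188, 0.2973, 0.0138]
eef_rot: [[0.975, -0.221, 0.002], [-0.221, -0.975, 0.001], [0.002, -0.001, -1.0]]
ft_force: [0.4, -0.4, -0.4]
finger_gap: 0.0192
```

```bash
python3 -c "
from h import *
goto(.6176,.2963,.0125,-12.7)"
```

```text
t 5.02 P [0.6188, 0.2973, 0.0138] phi -12.8 q6 2.24 gap 0.0192 F [0.4, -0.4, -0.4]
  shift [-0.1, 0.13, 0.13] turn [-0.07, -0.09, -0.07] rows 1
```

Call:
{"fn": "apply_moves", "kwargs": {"plan": [[[-0.1,0.1,0.1],[0,0,0],255],[[-0.1,0.1,0.15],[0,0,0],255],[[-0.1,0.1,0.15],[0,0,0],255],[[-0.1,0.1,0.15],[0,0,0],150],[[-0.1,0.1,0.15],[0,0,0],150],[[-0.1,0.1,0.15],[0,0,0],150],[[-0.1,0.1,-1],[0,0,0],150],[[-0.1,0.1,-4],[0,0,0],150],[[-0.1,0.1,-8],[0,0,0],150],[[-0.1,0.1,-8],[0,0,0],150],[[-0.1,0.1,-8],[0,0,0],150]]}}

```text
clock: 5.93
eef_pos: [0.6188, 0.2974, 0.0967]
eef_rot: [[0.975, -0.221, 0.006], [-0.221, -0.975, 0.003], [0.005, -0.004, -1.0]]
ft_force: [-0.1, -0.2, 0.1]
finger_gap: 0.035
```

```bash
python3 - <<'E'
from wv import *
view("wrist",O["sq"],"w4",1)
goto(.433,.080,.09,68)
E
```

```text
t 5.98 P [0.6177, 0.2969, 0.0944] phi -12.7 q6 2.24 gap 0.0352 F [-0.4, -0.5, -0.6]
  shift [-13.23, 25.23, 0.35] turn [0.01, -0.2, -80.75] rows 12
```

View pics/w4.png

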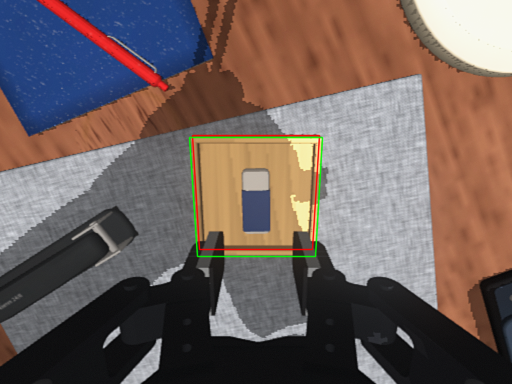

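Eraser lies centred in the square tray at (256,200). Next is the USB stick.

```bash
python3 - <<'E'
from wv import *
goto(.433,.080,.10,-22)
E
```

```text
t 5.98 P [0.6177, 0.2969, 0.0944] phi -12.7 q6 2.24 gap 0.0352 F [-0.4, -0.5, -0.6]
  shift [-13.23, 25.23, -0.65] turn [-0.13, -0.14, 9.25] rows 7
```

Call:
{"fn": "apply_moves", "kwargs": {"plan": [[[-13.2,25.2,-0.6],[0,0,9.2],100],[[-13.2,25.2,-0.6],[0,0,9.2],100],[[-13.2,25.2,-0.6],[0,0,9.2],100],[[-13.2,25.2,-0.6],[0,0,9.2],100],[[-13.2,25.2,-0.6],[0,0,9.2],100],[[-13.2,25.2,-0.6],[0,0,9.2],100],[[-13.2,25.2,-0.6],[0,0,9.2],100],[[-13.2,25.2,-0.6],[0,0,9.2],100],[[-13.2,25.2,-0.6],[0,0,9.2],100],[[-13.2,25.2,-0.6],[0,0,9.2],100]]}}

```text
clock: 6.82
eef_pos: [0.4326, 0.0798, 0.0981]
eef_rot: [[0.927, -0.374, 0.0], [-0.374, -0.927, 0.0], [-0.0, -0.0, -1.0]]
ft_force: [0.2, 0.1, 0.7]
finger_gap: 0.0518
```

```bash
python3 - <<'E'
from wv import *
goto(.433,.080,.007,-22)
view("wrist",O["usb"],"w5")
E
```

```text
t 6.82 P [0.4326, 0.0798, 0.0981] phi -22.0 q6 2.14 gap 0.0518 F [0.2, 0.1, 0.7]
  shift [0.03, -0.03, 9.11] turn [-0.01, 0.0, 0.02] rows 3
```

View pics/w5.png

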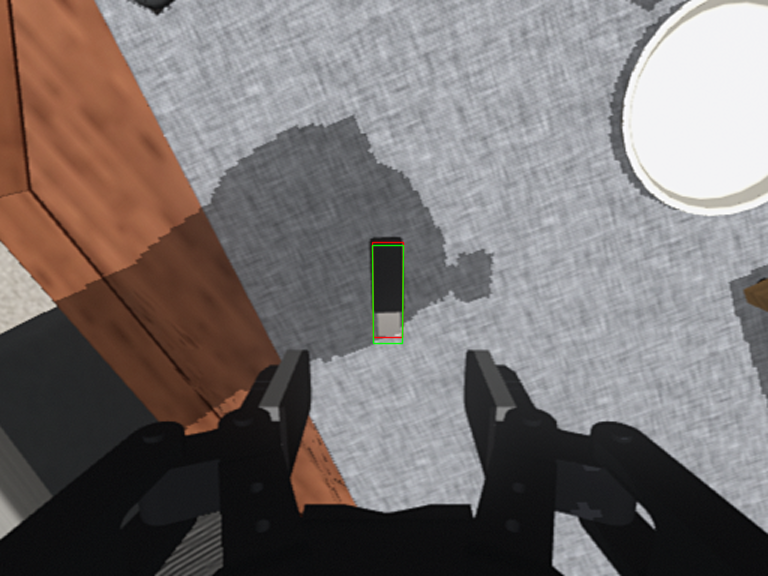

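Call:
{"fn": "apply_moves", "kwargs": {"plan": [[[0,-0.2,4],[0,0,0],120],[[0,-0.2,7],[0,0,0],120],[[0,-0.2,8.3],[0,0,0],120],[[0,-0.2,8.9],[0,0,0],120],[[0,-0.2,9.1],[0,0,0],120],[[0,-0.2,9.1],[0,0,0],120],[[0,-0.2,9.1],[0,0,0],255],[[0,-0.2,9.1],[0,0,0],255],[[0,-0.2,9.1],[0,0,0],255],[[0,-0.2,9.1],[0,0,0],255],[[0,-0.2,9.1],[0,0,0],255],[[0,-0.2,9.1],[0,0,0],255]]}}

```text
clock: 7.87
eef_pos: [0.4344, 0.082, 0.0087]
eef_rot: [[0.928, -0.374, 0.003], [-0.374, -0.928, 0.001], [0.002, -0.002, -1.0]]
ft_force: [-1.3, -0.0, 5.4]
finger_gap: 0.0147
```

```bash
python3 - <<'E'
from wv import *
goto(.6165,.1067,.0105,-22)
p,T=snap('wrist');cv2.imwrite('pics/w6.png',p['pixels'][:,:,::-1])
E
```

```text
t 7.87 P [0.4344, 0.082, 0.0087] phi -22.0 q6 2.14 gap 0.0147 F [-1.3, -0.0, 5.4]
  shift [15.97, -9.1, -0.13] turn [-0.1, -0.12, 0.05] rows 5
```

View pics/w6.png

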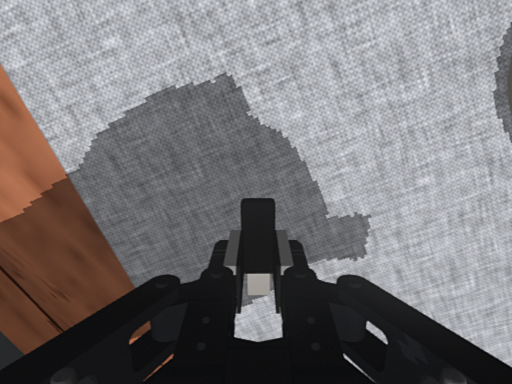

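```bash
python3 - <<'E'
from h import *
p,T=snap('wrist');s=arm.state();R=np.array(s["eef_rot"]);P=np.array(s["eef_pos"])
X=ray(p,T,[[258,198],[258,297],[241,210],[276,210]],.013);print(((X-P)@R*1000).round(1))
E
```

```text
[[  0.6 -27.8  -4.3]
 [  0.6  27.4  -4.4]
 [ -7.6 -21.7  -4.3]
 [  9.3 -21.7  -4.3]]
```

Centred. Move to just above the dish.

Call:
{"fn": "apply_moves", "kwargs": {"plan": [[[0,0,-3],[0,0,0],255],[[2,-1,-6],[0,0,0],255],[[16,-9.1,-6],[0,0,0],255],[[16,-9.1,-6],[0,0,0],255],[[16,-9.1,-6],[0,0,0],255],[[16,-9.1,-6],[0,0,0],255],[[16,-9.1,-6],[0,0,0],255],[[16,-9.1,-6],[0,0,0],255],[[16,-9.1,-6],[0,0,0],255],[[16,-9.1,-6],[0,0,0],255]]}}

```text
clock: 8.8
eef_pos: [0.6145, 0.1061, 0.0675]
eef_rot: [[0.927, -0.374, -0.001], [-0.374, -0.927, -0.0], [-0.0, 0.0, -1.0]]
ft_force: [-0.6, 0.9, 0.1]
finger_gap: 0.0144
```

```bash
python3 - <<'E'
from h import *
p,T=snap('wrist');s=1.5
im=cv2.resize(p["pixels"][:,:,::-1],None,fx=s,fy=s,interpolation=cv2.INTER_CUBIC).copy()
a=np.linspace(0,2*np.pi,60)
wire(im,p,T,np.c_[.6166+.051*np.cos(a),.1067+.051*np.sin(a),0*a+.017],(0,255,0),s)
wire(im,p,T,np.c_[.6166+.042*np.cos(a),.1067+.042*np.sin(a),0*a+.008],(0,0,255),s)
cv2.imwrite('pics/w7.png',im)
goto(.6166,.1067,.0125,-22)
E
```

```text
t 8.85 P [0.6146, 0.1061, 0.0678] phi -22.0 q6 2.12 gap 0.0146 F [-0.3, -0.2, 0.3]
  shift [0.17, -0.13, 5.53] turn [0.0, 0.0, 0.05] rows 2
```

View pics/w7.png

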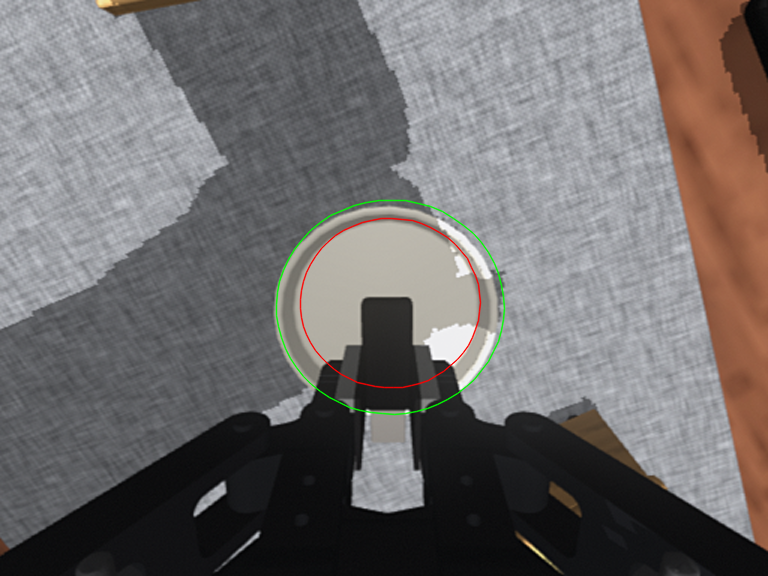

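Call:
{"fn": "apply_moves", "kwargs": {"plan": [[[0.1,0,3],[0,0,0],255],[[0.1,0,4.3],[0,0,0],255],[[0.1,0,5],[0,0,0],255],[[0.1,0,5.3],[0,0,0],255],[[0.1,0,5.3],[0,0,0],255],[[0.1,0,5.3],[0,0,0],255]]}}

```text
clock: 9.35
eef_pos: [0.6169, 0.106, 0.0155]
eef_rot: [[0.928, -0.374, 0.001], [-0.374, -0.928, 0.0], [0.001, -0.001, -1.0]]
ft_force: [0.3, 0.1, 0.3]
finger_gap: 0.0145
```

```bash
python3 - <<'E'
from h import *
goto(.6159,.1054,.0123,-22)
E
```

```text
t 9.35 P [0.6169, 0.106, 0.0155] phi -22.0 q6 2.12 gap 0.0145 F [0.3, 0.1, 0.3]
  shift [-0.07, 0.09, 0.32] turn [-0.04, -0.07, 0.05] rows 1
```

Call:
{"fn": "apply_moves", "kwargs": {"plan": [[[-0.1,0,0.2],[0,0,0],255],[[-0.1,0,0.3],[0,0,0],255],[[-0.1,0,0.3],[0,0,0],255],[[-0.1,0,0.3],[0,0,0],160],[[-0.1,0,0.3],[0,0,0],160],[[-0.1,0,0.3],[0,0,0],160],[[-0.1,0,0.3],[0,0,0],160],[[-0.1,0,-1],[0,0,0],160],[[-0.1,0,-4],[0,0,0],160],[[-0.1,0,-8],[0,0,0],160],[[-0.1,0,-8],[0,0,0],160],[[-0.1,0,-8],[0,0,0],160]]}}

```text
clock: 10.35
eef_pos: [0.6176, 0.1066, 0.0974]
eef_rot: [[0.927, -0.374, 0.006], [-0.374, -0.927, 0.001], [0.005, -0.003, -1.0]]
ft_force: [-0.3, -0.1, -0.4]
finger_gap: 0.0319
```

```bash
python3 - <<'E'
from h import *
p,T=snap('wrist');cv2.imwrite('pics/w8.png',p['pixels'][:,:,::-1])
goto(.440,.274,.15,-73)
E
```

```text
t 10.4 P [0.6164, 0.1064, 0.0953] phi -22.0 q6 2.12 gap 0.032 F [-0.7, 0.3, -1.2]
  shift [-22.61, -8.96, -5.5] turn [-0.12, -0.07, 51.05] rows 8
```

View pics/w8.png

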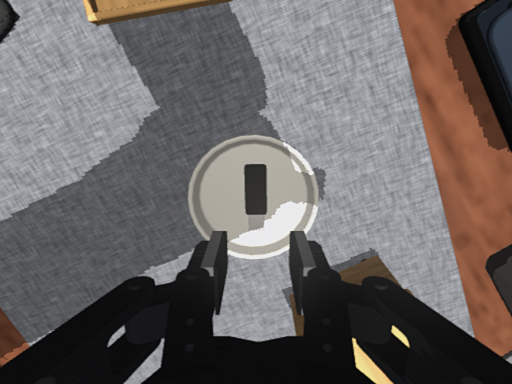

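USB sits flat in the middle of the dish at (255,196). Next is the stapler, with the tool turned to phi 107 to stay within joint 6's range.

```bash
python3 - <<'E'
from h import *
goto(.440,.274,.15,107)
E
```

```text
t 10.4 P [0.6164, 0.1064, 0.0953] phi -22.0 q6 2.12 gap 0.032 F [-0.7, 0.3, -1.2]
  shift [-22.61, -8.96, -5.5] turn [0.09, -0.14, -128.95] rows 19
```

Call:
{"fn": "apply_moves", "kwargs": {"plan": [[[-22.6,-9,-5.5],[0,0,-129],0],[[-22.6,-9,-5.5],[0,0,-129],0],[[-22.6,-9,-5.5],[0,0,-129],0],[[-22.6,-9,-5.5],[0,0,-129],0],[[-22.6,-9,-5.5],[0,0,-129],0],[[-22.6,-9,-5.5],[0,0,-129],0],[[-22.6,-9,-5.5],[0,0,-129],0],[[-22.6,-9,-5.5],[0,0,-129],0],[[-22.6,-9,-5.5],[0,0,-129],0],[[-22.6,-9,-5.5],[0,0,-129],0],[[-22.6,-9,-5.5],[0,0,-129],0],[[-22.6,-9,-5.5],[0,0,-129],0],[[-22.6,-9,-5.5],[0,0,-129],0],[[-22.6,-9,-5.5],[0,0,-129],0],[[-22.6,-9,-5.5],[0,0,-129],0],[[-22.6,-9,-5.5],[0,0,-129],0],[[-22.6,-9,-5.5],[0,0,-129],0],[[-22.6,-9,-5.5],[0,0,-129],0],[[-22.6,-9,-5.5],[0,0,-129],0],[[-22.6,-9,-5.5],[0,0,-129],0]]}}

```text
clock: 12.07
eef_pos: [0.4391, 0.2739, 0.148]
eef_rot: [[-0.29, 0.957, -0.002], [0.957, 0.29, -0.001], [-0.001, -0.002, -1.0]]
ft_force: [0.0, 0.8, 0.1]
finger_gap: 0.0855
```

```bash
python3 - <<'E'
from wv import *
goto(.440,.274,.15,107)
p,T=snap("wrist");s=1.5
im=cv2.resize(p["pixels"][:,:,::-1],None,fx=s,fy=s,interpolation=cv2.INTER_CUBIC).copy()
x,y,a=.440,.274,17*D
u=np.array([np.cos(a),np.sin(a)])
o=O['sta'];wire(im,p,T,rect(*o[:5],.013),(0,0,255),s)
wire(im,p,T,rect(*O['staarm'][:5],.052),(0,255,0),s)
cv2.imwrite("pics/w9.png",im)
E
```

```text
t 12.07 P [0.4391, 0.2739, 0.148] phi 106.9 q6 0.26 gap 0.0855 F [0.0, 0.8, 0.1]
  shift [-0.01, 0.09, -0.2] turn [-0.13, 0.03, -0.14] rows 1
```

View pics/w9.png

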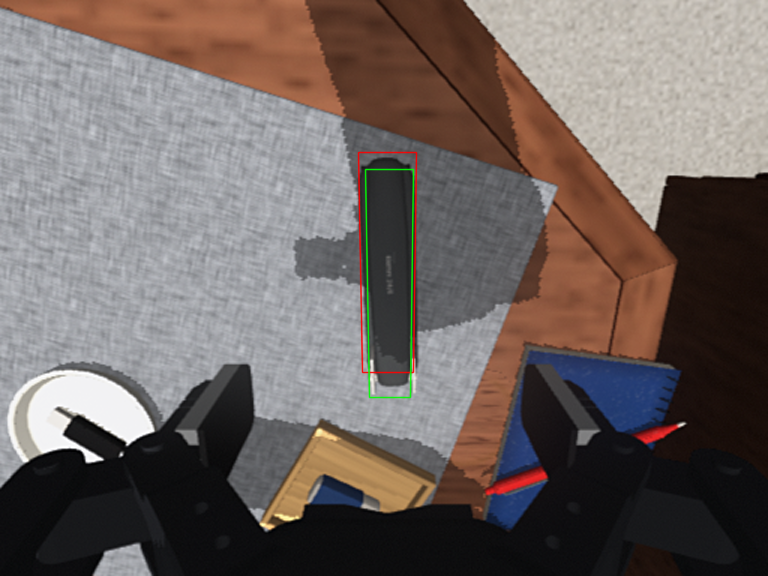

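```bash
python3 - <<'E'
from h import *
p,T=snap('wrist');s=arm.state();R=np.array(s["eef_rot"]);P=np.array(s["eef_pos"])
im=p["pixels"][100:270,225:300,::-1]
cv2.imwrite("pics/w10.png",cv2.resize(im,None,fx=3.5,fy=3.5,interpolation=cv2.INTER_CUBIC))
for uv,z in [((258,105),.048),((260,256),.048),((241,170),.045),((275,170),.045)]:
    X=ray(p,T,[uv],z)
    print(X.round(4),((X-P)@R*1000).round(1))
E
```

```text
[[0.3746 0.2541 0.048 ]] [[ -0.2 -67.7 100.6]]
[[0.4978 0.2934 0.048 ]] [[  1.6  61.7 100.4]]
[[0.4282 0.2557 0.045 ]] [[-14.2 -15.9 103.5]]
[[0.42   0.2825 0.045 ]] [[ 13.8 -15.9 103.5]]
```

View pics/w10.png

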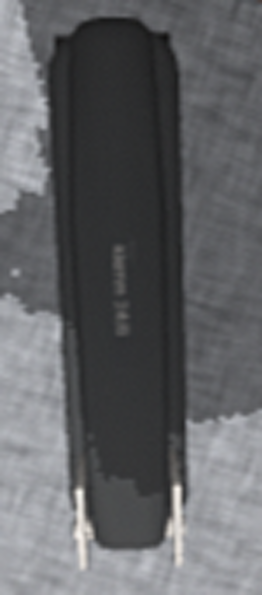

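```bash
python3 - <<'E'
from h import *
p,T=snap('wrist');s=arm.state();R=np.array(s["eef_rot"]);P=np.array(s["eef_pos"])
for uv,z in [((248,262),.013),((242,110),.013),((273,110),.013)]:
    X=ray(p,T,[uv],z)
    print(X.round(4),((X-P)@R*1000).round(1))
print(P,s["clock"])
E
```

```text
[[0.5268 0.2897 0.013 ]] [[-10.4  88.3 135.7]]
[[0.3837 0.2422 0.013 ]] [[-14.2 -62.5 135.8]]
[[0.3757 0.2683 0.013 ]] [[ 13.1 -62.5 135.8]]
[0.4394427  0.27405857 0.14873242] 12.2167
```

Call:
{"fn": "apply_moves", "kwargs": {"plan": [[[0,0.2,4],[0,0,-0.8],0],[[0,0.2,8],[0,0,-0.8],0],[[0,0.2,10.5],[0,0,-0.8],0],[[0,0.2,12],[0,0,-0.8],0],[[0,0.2,12.7],[0,0,-0.8],0],[[0,0.2,12.7],[0,0,-0.8],0],[[0,0.2,12.7],[0,0,-0.8],0]]}}

```text
clock: 12.8
eef_pos: [0.4419, 0.275, 0.0228]
eef_rot: [[-0.306, 0.952, 0.0], [0.952, 0.306, 0.0], [0.0, 0.0, -1.0]]
ft_force: [-0.0, 0.5, -0.1]
finger_gap: 0.0858
```

Call:
{"fn": "apply_moves", "kwargs": {"plan": [[[0,0,0.1],[0,0,0],255],[[0,0,0.1],[0,0,0],255],[[0,0,0.1],[0,0,0],255],[[0,0,0.1],[0,0,0],255],[[0,0,0.1],[0,0,0],255],[[0,0,0.1],[0,0,0],255],[[0,0,0.1],[0,0,0],255],[[0,0,-4],[0,0,0],255],[[0,0,-8],[0,0,0],255],[[0,0,-9],[0,0,0],255],[[0,0,-9],[0,0,0],255]]}}

```text
clock: 13.72
eef_pos: [0.4434, 0.2759, 0.1155]
eef_rot: [[-0.306, 0.952, 0.005], [0.952, 0.306, 0.003], [0.001, 0.006, -1.0]]
ft_force: [0.9, 0.5, -3.4]
finger_gap: 0.0211
```

```bash
python3 - <<'E'
from h import *
goto(.6127,-.336,.11,93.1)
p,T=snap('side');cv2.imwrite('pics/s1.png',p['pixels'][:,:,::-1])
p,T=snap('wrist');cv2.imwrite('pics/w11.png',p['pixels'][:,:,::-1])
E
```

```text
t 13.72 P [0.4434, 0.2759, 0.1155] phi 107.8 q6 0.25 gap 0.0211 F [0.9, 0.5, -3.4]
  shift [-63.43, -2.63, 0.45] turn [0.32, -0.11, 14.74] rows 16
```

View pics/s1.png

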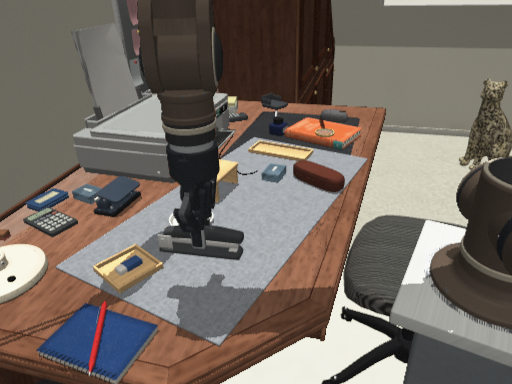

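View pics/w11.png

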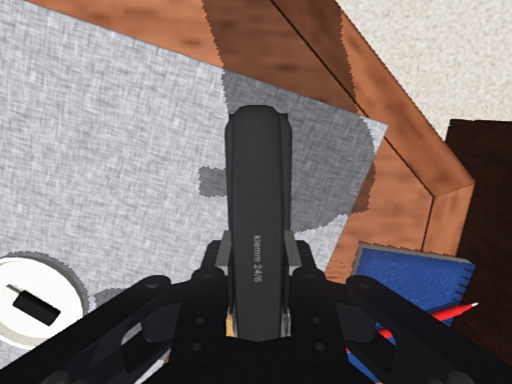

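```bash
python3 - <<'E'
from h import *
p,T=snap('wrist');s=arm.state();R=np.array(s["eef_rot"]);P=np.array(s["eef_pos"])
X=ray(p,T,[[258,106]],P[2]+.027);print(((X-P)@R*1000).round(1))
goto(.6127,-.336,.115,93.1)
E
```

```text
[[ -0.1 -69.6 -26.8]]
t 13.87 P [0.4406, 0.2742, 0.1103] phi 107.8 q6 0.25 gap 0.0206 F [-1.1, -0.7, -2.5]
  shift [-63.36, -2.32, -0.41] turn [-0.16, 0.07, 14.75] rows 16
```

Call:
{"fn": "apply_moves", "kwargs": {"plan": [[[-63.4,-2.6,0],[0,0,14.7],255],[[-63.4,-2.6,0],[0,0,14.7],255],[[-63.4,-2.6,0],[0,0,14.7],255],[[-63.4,-2.6,0],[0,0,14.7],255],[[-63.4,-2.6,0],[0,0,14.7],255],[[-63.4,-2.6,0],[0,0,14.7],255],[[-63.4,-2.6,0],[0,0,14.7],255],[[-63.4,-2.6,0],[0,0,14.7],255],[[-63.4,-2.6,0],[0,0,14.7],255],[[-63.4,-2.6,0],[0,0,14.7],255],[[-63.4,-2.6,0],[0,0,14.7],255],[[-63.4,-2.6,0],[0,0,14.7],255],[[-63.4,-2.6,0],[0,0,14.7],255],[[-63.4,-2.6,0],[0,0,14.7],255],[[-63.4,-2.6,0],[0,0,14.7],255],[[-63.4,-2.6,0],[0,0,14.7],255],[[-63.4,-2.6,0],[0,0,14.7],255],[[-63.4,-2.6,0],[0,0,14.7],255],[[-63.4,-2.6,0],[0,0,14.7],255],[[-63.4,-2.6,0],[0,0,14.7],255]]}}

```text
clock: 15.53
eef_pos: [0.6107, -0.335, 0.1116]
eef_rot: [[-0.056, 0.998, -0.001], [0.998, 0.056, 0.001], [0.001, -0.001, -1.0]]
ft_force: [0.9, -0.6, -1.6]
finger_gap: 0.0209
```

```bash
python3 - <<'E'
from wv import *
goto(.6127,-.336,.026,93.1)
view("wrist",O["long"],"w12")
E
```

```text
t 15.53 P [0.6107, -0.335, 0.1116] phi 93.2 q6 -0.56 gap 0.0209 F [0.9, -0.6, -1.6]
  shift [-0.12, 0.2, 8.56] turn [-0.08, -0.06, 0.13] rows 3
```

View pics/w12.png

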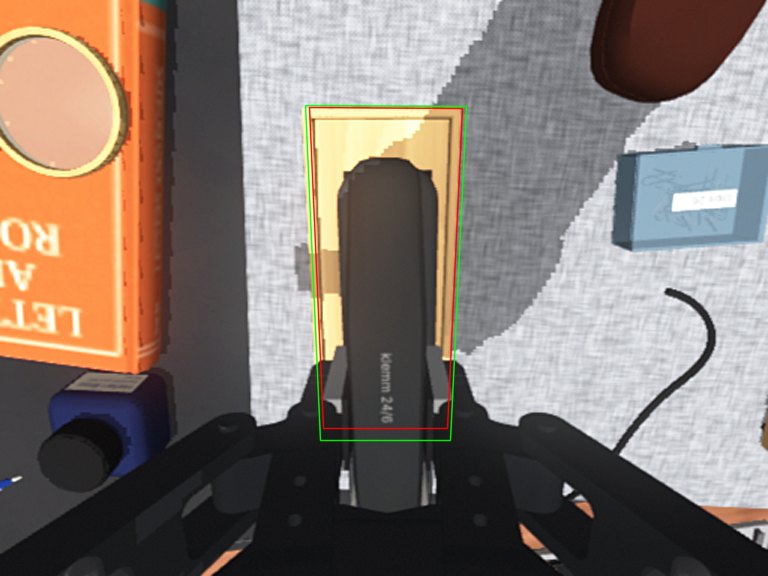

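Call:
{"fn": "apply_moves", "kwargs": {"plan": [[[-0.1,0.1,4],[0,0,0],255],[[-0.1,0.1,6.5],[0,0,0],255],[[-0.1,0.1,7.6],[0,0,0],255],[[-0.1,0.1,8.1],[0,0,0],255],[[-0.1,0.1,8.3],[0,0,0],255],[[-0.1,0.1,8.3],[0,0,0],255],[[-0.1,0.1,8.3],[0,0,0],255]]}}

```text
clock: 16.17
eef_pos: [0.6133, -0.3379, 0.0313]
eef_rot: [[-0.055, 0.998, 0.003], [0.998, 0.055, -0.001], [-0.002, 0.002, -1.0]]
ft_force: [-0.7, 0.2, -2.5]
finger_gap: 0.0207
```

```bash
python3 - <<'E'
from wv import *
goto(.6127,-.336,.025,93.1)
p,T=snap('side');cv2.imwrite('pics/s2.png',cv2.resize(p['pixels'][80:220,200:400,::-1],None,fx=4,fy=4,interpolation=cv2.INTER_CUBIC))
E
```

```text
t 16.17 P [0.6133, -0.3379, 0.0313] phi 93.2 q6 -0.56 gap 0.0207 F [-0.7, 0.2, -2.5]
  shift [0.2, -0.05, 0.63] turn [0.14, 0.09, 0.06] rows 1
```

View pics/s2.png

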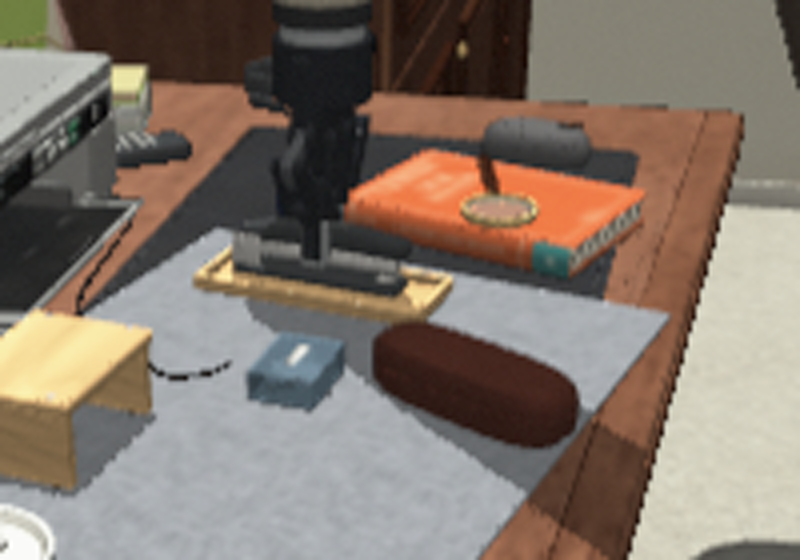

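Call:
{"fn": "apply_moves", "kwargs": {"plan": [[[0.2,0,0.2],[0,0,0],255],[[0.2,0,0.4],[0,0,0],255],[[0.2,0,0.5],[0,0,0],255],[[0.2,0,0.5],[0,0,0],255],[[0.2,0,0.5],[0,0,0],255]]}}

```text
clock: 16.63
eef_pos: [0.6124, -0.3356, 0.0251]
eef_rot: [[-0.055, 0.998, 0.001], [0.998, 0.055, -0.0], [-0.0, 0.001, -1.0]]
ft_force: [-1.1, 1.3, 3.2]
finger_gap: 0.0206
```

```bash
python3 - <<'E'
from wv import *
goto(.6127,-.336,.025,93.1)
E
```

```text
t 16.63 P [0.6124, -0.3356, 0.0251] phi 93.2 q6 -0.56 gap 0.0206 F [-1.1, 1.3, 3.2]
  shift [-0.04, 0.03, 0.01] turn [0.06, 0.01, 0.05] rows 1
```

Contact at the expected height (about +5 N). Releasing.

Call:
{"fn": "apply_moves", "kwargs": {"plan": [[[0,0,0],[0,0,0],100],[[0,0,0],[0,0,0],100],[[0,0,0],[0,0,0],100],[[0,0,0],[0,0,0],100],[[0,0,-1],[0,0,0],100],[[0,0,-4],[0,0,0],100],[[0,0,-8],[0,0,0],100],[[0,0,-12],[0,0,0],100],[[0,0,-12],[0,0,0],100],[[0,0,-12],[0,0,0],100]]}}

```text
clock: 17.47
eef_pos: [0.6138, -0.3366, 0.149]
eef_rot: [[-0.055, 0.998, 0.006], [0.998, 0.055, -0.004], [-0.004, 0.006, -1.0]]
ft_force: [0.2, 0.3, -0.5]
finger_gap: 0.0518
```

```bash
python3 - <<'E'
from wv import *
view("wrist",O["long"],"w13",1)
goto(.4355,-.2055,.15,75)
E
```

```text
t 17.52 P [0.6128, -0.336, 0.1463] phi 93.1 q6 -0.56 gap 0.0521 F [0.4, 0.9, -0.5]
  shift [14.0, -16.99, -0.44] turn [0.17, 0.07, 18.15] rows 6
```

View pics/w13.png

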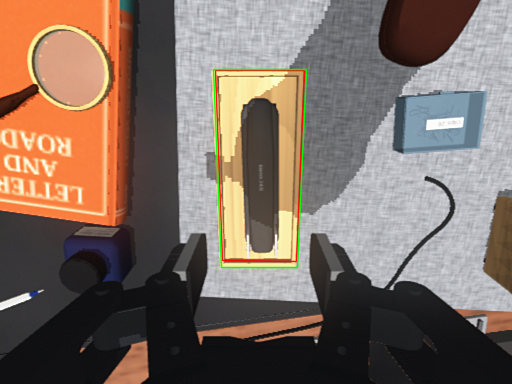

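Stapler stands upright and lengthwise, centred in the long tray at (261,175). Next is the case.

Call:
{"fn": "apply_moves", "kwargs": {"plan": [[[14,-17,-1.5],[0,0,18.1],0],[[14,-17,-1.5],[0,0,18.1],0],[[14,-17,-1.5],[0,0,18.1],0],[[14,-17,-1.5],[0,0,18.1],0],[[14,-17,-1.5],[0,0,18.1],0],[[14,-17,-1.5],[0,0,18.1],0],[[14,-17,-1.5],[0,0,18.1],0],[[14,-17,-1.5],[0,0,18.1],0],[[14,-17,-1.5],[0,0,18.1],0]]}}

```text
clock: 18.27
eef_pos: [0.4355, -0.2057, 0.1589]
eef_rot: [[0.258, 0.966, 0.0], [0.966, -0.258, -0.0], [-0.0, 0.0, -1.0]]
ft_force: [-0.2, -0.7, 0.7]
finger_gap: 0.0853
```

```bash
python3 - <<'E'
from wv import *
goto(.4355,-.2055,.02,75)
view("wrist",O["case"],"w14")
E
```

```text
t 18.27 P [0.4355, -0.2057, 0.1589] phi 75.0 q6 -0.18 gap 0.0853 F [-0.2, -0.7, 0.7]
  shift [0.02, -0.01, 13.89] turn [0.01, 0.01, 0.04] rows 4
```

View pics/w14.png

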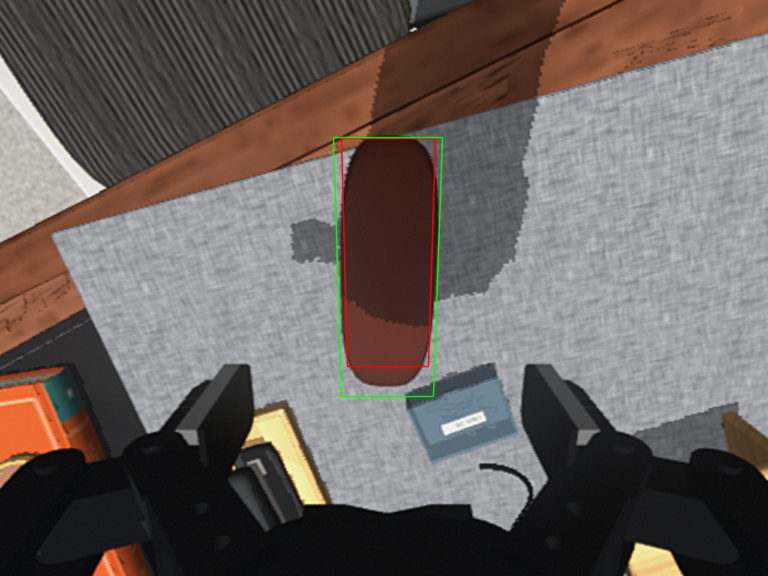

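```bash
python3 - <<'E'
from h import *
p,T=snap('wrist');s=arm.state();R=np.array(s["eef_rot"]);P=np.array(s["eef_pos"])
H,S,V=cv2.split(cv2.cvtColor(p["pixels"],cv2.COLOR_RGB2HSV))
m=(((H<8)|(H>172))&(S>110)&(V<160)).astype(np.uint8); m[:85]=0;m[262:]=0;m[:,:215]=0;m[:,300:]=0
c=max(cv2.findContours(m,0,1)[0],key=cv2.contourArea)
for z in (.022,.028):
    X=(ray(p,T,c[:,0],z)-P)@R*1000
    r=cv2.minAreaRect(X[:,:2].astype(np.float32));print(np.round(r[0],1),np.round(r[1],1),round(r[2],2))
goto(.4355,-.2055,.010,75)
E
```

```text
[1.  1.7] [ 58.  161.6] 2.49
[1.  0.1] [ 56.7 158.2] 2.49
t 18.37 P [0.4357, -0.2058, 0.1587] phi 75.0 q6 -0.18 gap 0.0857 F [0.3, -0.3, 0.4]
  shift [0.03, -0.02, 14.87] turn [-0.03, -0.0, 0.03] rows 4
```

Call:
{"fn": "apply_moves", "kwargs": {"plan": [[[0.1,0,4],[0,0,1.8],0],[[0.1,0,8],[0,0,1.8],0],[[0.1,0,11],[0,0,1.8],0],[[0.1,0,13.3],[0,0,1.8],0],[[0.1,0,14.5],[0,0,1.8],0],[[0.1,0,14.8],[0,0,1.8],0],[[0.1,0,14.8],[0,0,1.8],0],[[0.1,0,14.8],[0,0,1.8],255],[[0.1,0,14.8],[0,0,1.8],255],[[0.1,0,14.8],[0,0,1.8],255],[[0.1,0,14.8],[0,0,1.8],255],[[0.1,0,14.8],[0,0,1.8],255],[[0.1,0,14.8],[0,0,1.8],255]]}}

```text
clock: 19.45
eef_pos: [0.4362, -0.2047, 0.013]
eef_rot: [[0.288, 0.958, 0.003], [0.958, -0.288, -0.001], [-0.0, 0.003, -1.0]]
ft_force: [-0.6, 0.8, 4.9]
finger_gap: 0.0561
```

```bash
python3 - <<'E'
from h import *
goto(.4355,-.2055,.010,75)
p,T=snap('side');cv2.imwrite('pics/s3.png',cv2.resize(p['pixels'][80:220,200:400,::-1],None,fx=4,fy=4,interpolation=cv2.INTER_CUBIC))
E
```

```text
t 19.45 P [0.4362, -0.2047, 0.013] phi 73.3 q6 -0.15 gap 0.0561 F [-0.6, 0.8, 4.9]
  shift [-0.09, -0.05, 0.3] turn [0.19, 0.03, -1.75] rows 1
```

View pics/s3.png

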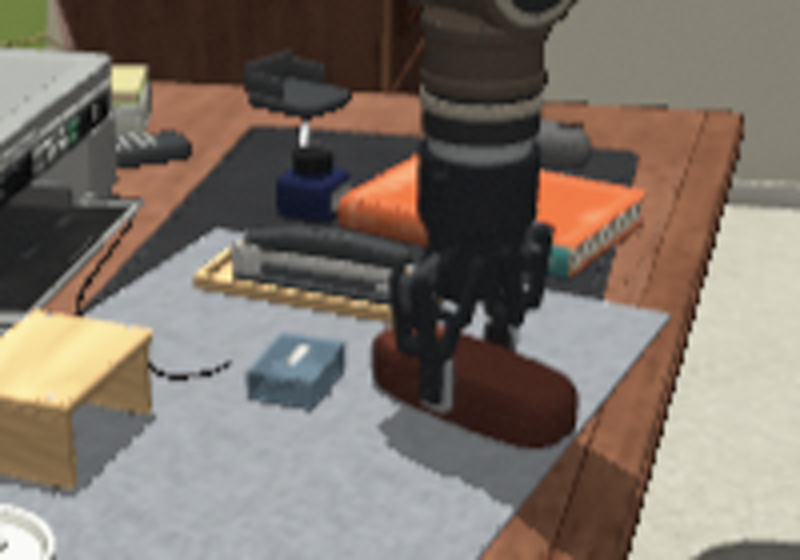

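```bash
python3 - <<'E'
from h import *
goto(.4968,-.0589,.013,96.2)
E
```

```text
t 19.5 P [0.4362, -0.2047, 0.0129] phi 73.3 q6 -0.15 gap 0.0559 F [-0.9, 0.1, 4.9]
  shift [15.71, 1.6, -0.01] turn [0.18, 0.07, -22.95] rows 4
```

Call:
{"fn": "apply_moves", "kwargs": {"plan": [[[0,0,-3],[0,0,0],255],[[0,0,-6],[0,0,0],255],[[15.7,1.6,-6],[0,0,-22.9],255],[[15.7,1.6,-6],[0,0,-22.9],255],[[15.7,1.6,-6],[0,0,-22.9],255],[[15.7,1.6,-6],[0,0,-22.9],255],[[15.7,1.6,-6],[0,0,-22.9],255],[[15.7,1.6,-6],[0,0,-22.9],255],[[15.7,1.6,-6],[0,0,-22.9],255],[[15.7,1.6,-6],[0,0,-22.9],255],[[15.7,1.6,-6],[0,0,-22.9],255],[[15.7,1.6,-6],[0,0,-22.9],255]]}}

```text
clock: 20.5
eef_pos: [0.4952, -0.0594, 0.0714]
eef_rot: [[-0.105, 0.994, 0.0], [0.994, 0.105, -0.0], [-0.0, 0.0, -1.0]]
ft_force: [-0.1, 0.1, -1.3]
finger_gap: 0.0561
```

```bash
python3 - <<'E'
from wv import *
goto(.4968,-.0589,.013,96.2)
O['shelf']=(.6558,-.0416,6.2*D,.090,.118,.057,.067)
view("wrist",O["shelf"],"w15")
p,T=snap('top');cv2.imwrite('pics/t1.png',cv2.resize(p['pixels'][100:260,180:380,::-1],None,fx=4,fy=3.7,interpolation=cv2.INTER_CUBIC))
E
```

```text
t 20.5 P [0.4952, -0.0594, 0.0714] phi 96.0 q6 -0.22 gap 0.0561 F [-0.1, 0.1, -1.3]
  shift [0.03, 0.16, 5.84] turn [0.0, 0.0, -0.16] rows 2
```

View pics/w15.png

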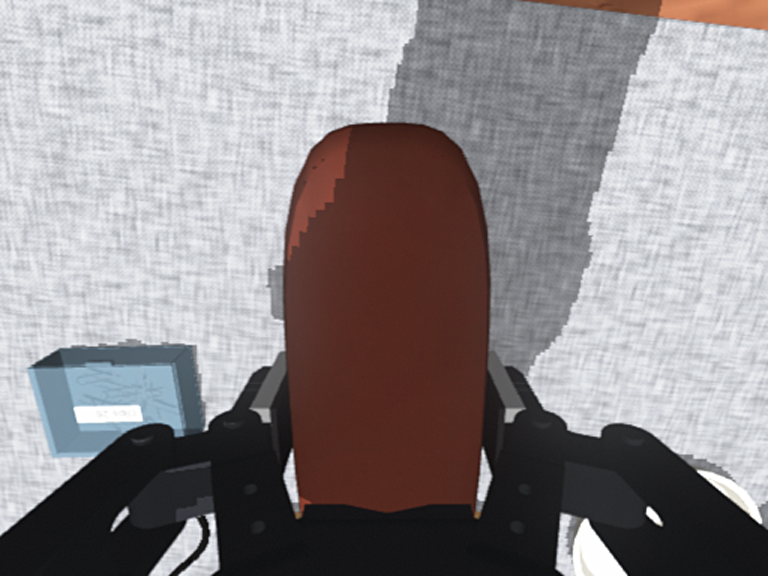

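View pics/t1.png

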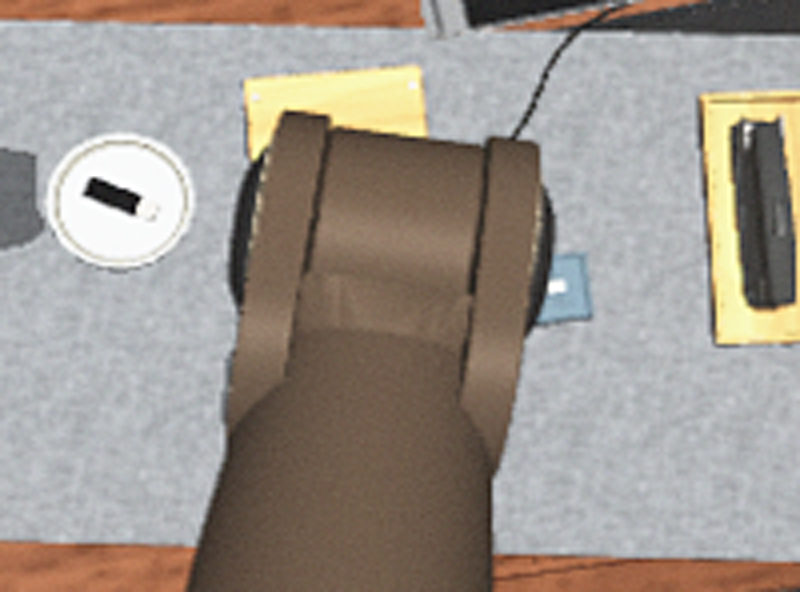

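Call:
{"fn": "apply_moves", "kwargs": {"plan": [[[0,0.1,3],[0,0,0],255],[[0,0.1,4.8],[0,0,0],255],[[0,0.1,5.4],[0,0,0],255],[[0,0.1,5.7],[0,0,0],255],[[0,0.1,5.8],[0,0,0],255],[[0,0.1,5.8],[0,0,0],255],[[0,0.1,5.8],[0,0,0],255]]}}

```text
clock: 21.18
eef_pos: [0.4974, -0.0585, 0.0144]
eef_rot: [[-0.107, 0.994, 0.002], [0.994, 0.107, -0.0], [-0.0, 0.002, -1.0]]
ft_force: [0.6, -0.5, -0.3]
finger_gap: 0.0564
```

```bash
python3 - <<'E'
from wv import *
goto(.4968,-.0589,.013,96.2)
E
```

```text
t 21.18 P [0.4974, -0.0585, 0.0144] phi 96.1 q6 -0.22 gap 0.0564 F [0.6, -0.5, -0.3]
  shift [-0.03, -0.06, 0.14] turn [0.1, 0.02, -0.06] rows 1
```

Call:
{"fn": "apply_moves", "kwargs": {"plan": [[[0,0,0.2],[0,0,0],255],[[0,0,0.2],[0,0,0],255],[[0,0,0.2],[0,0,0],0],[[0,0,0.2],[0,0,0],0],[[0,0,0.2],[0,0,0],0],[[0,0,0.2],[0,0,0],0],[[0,0,-1],[0,0,0],0],[[0,0,-4],[0,0,0],0],[[0,0,-8],[0,0,0],0],[[0,0,-12],[0,0,0],0],[[32,-18,-12],[0,0,0],0],[[32,-18,-12],[0,0,0],0],[[32,-18,-12],[0,0,0],0],[[32,-18,-12],[0,0,0],0],[[32,-18,-12],[0,0,0],0],[[32,-18,-12],[0,0,0],0],[[32,-18,-12],[0,0,0],0],[[32,-18,-12],[0,0,0],0],[[32,-18,-12],[0,0,0],0]]}}

```text
clock: 22.77
eef_pos: [0.2814, 0.2421, 0.1335]
eef_rot: [[-0.108, 0.994, 0.0], [0.994, 0.108, 0.001], [0.001, 0.0, -1.0]]
ft_force: [1.2, -1.0, 0.6]
finger_gap: 0.0856
```

```bash
python3 - <<'E'
from wv import *
goto(.4968,-.0589,.013,96.2)
p,T=snap('top');s=4
O['shelf']=(.6558,-.0416,6.2*D,.090,.118,.057,.067)
O['case']=(.4968,-.0589,(6.2-90)*D,.058,.155,.025,.025)
im=cv2.resize(p["pixels"][:,:,::-1],None,fx=s,fy=s,interpolation=cv2.INTER_CUBIC).copy()
for k in ('shelf','case'):
    o=O[k]
    wire(im,p,T,rect(*o[:5],o[5]),(0,0,255),s); wire(im,p,T,rect(*o[:5],o[6]),(0,255,0),s)
cv2.imwrite('pics/t2.png',im[440:1000,740:1400])
H,S,V=cv2.split(cv2.cvtColor(p["pixels"],cv2.COLOR_RGB2HSV))
m=(((H<8)|(H>172))&(S>100)&(V<160)).astype(np.uint8); m[:,:220]=0;m[:,330:]=0;m[:150]=0;m[243:]=0
c=max(cv2.findContours(m,0,1)[0],key=cv2.contourArea)
for z in (.025,.03):
    r=cv2.minAreaRect((ray(p,T,c[:,0],z)[:,:2]*1000).astype(np.float32));print(np.round(r[0],1),np.round(r[1],1),round(r[2],2))
q,Ts=snap('side');cv2.imwrite('pics/s4.png',cv2.resize(q['pixels'][120:270,130:370,::-1],None,fx=3.3,fy=3.3,interpolation=cv2.INTER_CUBIC))
E
```

```text
t 22.77 P [0.2814, 0.2421, 0.1335] phi 96.2 q6 0.6 gap 0.0856 F [1.2, -1.0, 0.6]
  shift [-32.26, 18.16, 12.04] turn [0.03, -0.05, -0.01] rows 10
[496.9 -58.2] [150.8  55.4] 7.38
[496.4 -58.1] [150.1  55.1] 7.38
```

View pics/t2.png

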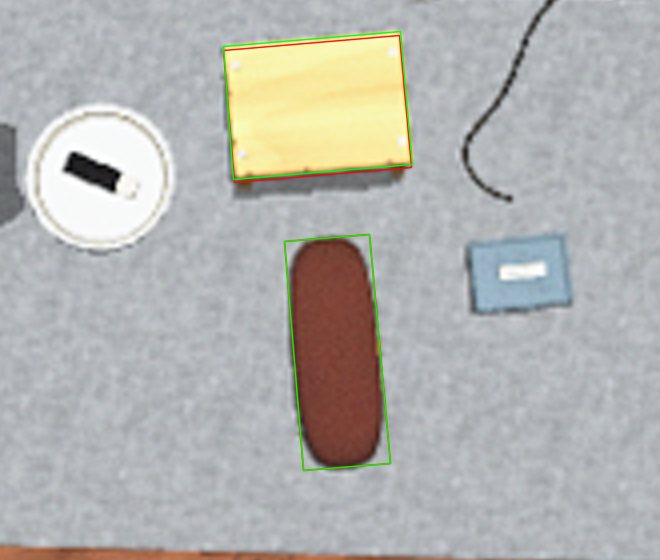

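View pics/s4.png

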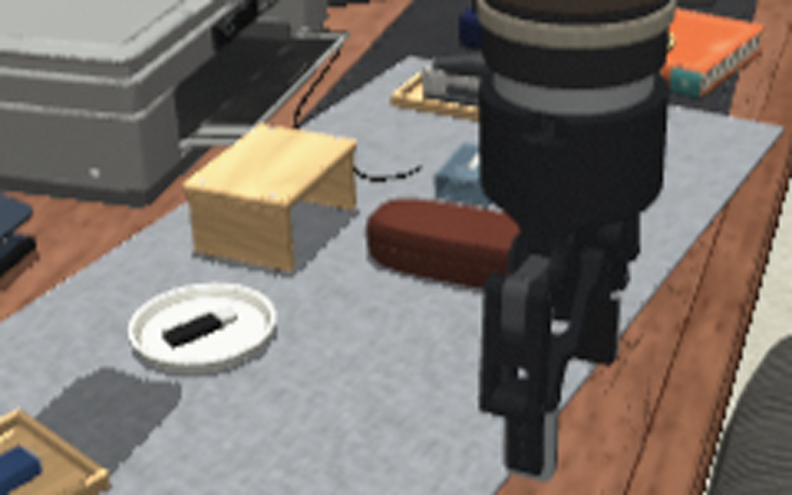

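```bash
python3 - <<'E'
from wv import *
p,T=snap('top')
H,S,V=cv2.split(cv2.cvtColor(p["pixels"],cv2.COLOR_RGB2HSV))
m=(((H<8)|(H>172))&(S>100)&(V<160)).astype(np.uint8); m[:,:220]=0;m[:,330:]=0;m[:150]=0;m[243:]=0
v,u=np.nonzero(m)
X=ray(p,T,np.c_[u,v],.028)[:,:2]
c=X.mean(0);w,E=np.linalg.eigh(np.cov((X-c).T));e=E[:,1]*np.sign(E[0,1]);print(c.round(4),np.degrees(np.arctan2(e[1],e[0])))
k=((H>10)&(H<35)&(S>80)&(V>150)).astype(np.uint8);k[:, :230]=0;k[:,300:]=0;k[165:]=0;k[:105]=0
c2=max(cv2.findContours(k,0,1)[0],key=cv2.contourArea)
Y=ray(p,T,c2[:,0],.067)[:,:2]
F=np.array([.6111,-.0465])
# left and right edge lines of shelf
a=np.radians(6.2);L=(Y-F)@np.array([[np.cos(a),-np.sin(a)],[np.sin(a),np.cos(a)]])
print(L.min(0).round(4),L.max(0).round(4))
for sgn in (1,-1):
    q=L[(L[:,1]*sgn>.05)&(L[:,0]>.01)&(L[:,0]<.08)]; f=cv2.fitLine(q.astype(np.float32),cv2.DIST_L2,0,.01,.01).ravel();print(np.degrees(np.arctan(f[1]/f[0])),f[3])
q=L[(L[:,0]>.08)&(abs(L[:,1])<.05)];f=cv2.fitLine(q.astype(np.float32),cv2.DIST_L2,0,.01,.01).ravel();print(np.degrees(np.arctan(-f[0]/f[1])))
E
```

```text
[ 0.496  -0.0583] 6.5535707096120435
[ 0.     -0.0589] [0.0886 0.0589]
-1.396032 0.05703532
0.65362227 -0.057180353
11.78943
```

The case lies on the shelf's axis (lateral 0.6 mm, angle within 0.5°) and its centre is 115 mm ahead of the front edge. I'll re-grip it 40 mm behind its centre.

```bash
python3 - <<'E'
from h import *
goto(.4567,-.0626,.10,96.3)
E
```

```text
t 22.92 P [0.2819, 0.2422, 0.1334] phi 96.5 q6 0.6 gap 0.0851 F [-0.1, 0.6, 0.1]
  shift [-32.26, 13.92, 3.34] turn [0.02, -0.01, 0.19] rows 9
```

Call:
{"fn": "apply_moves", "kwargs": {"plan": [[[-32.3,13.9,0],[0,0,0.2],0],[[-32.3,13.9,0],[0,0,0.2],0],[[-32.3,13.9,0],[0,0,0.2],0],[[-32.3,13.9,0],[0,0,0.2],0],[[-32.3,13.9,0],[0,0,0.2],0],[[-32.3,13.9,0],[0,0,0.2],0],[[-32.3,13.9,0],[0,0,0.2],0],[[-32.3,13.9,0],[0,0,0.2],0],[[-32.3,13.9,0],[0,0,0.2],0],[[-32.3,13.9,0],[0,0,0.2],0],[[-32.3,13.9,3.3],[0,0,0.2],0],[[-32.3,13.9,3.3],[0,0,0.2],0],[[-32.3,13.9,3.3],[0,0,0.2],0]]}}

```text
clock: 24.0
eef_pos: [0.454, -0.066, 0.0991]
eef_rot: [[-0.102, 0.995, -0.004], [0.995, 0.102, 0.001], [0.001, -0.004, -1.0]]
ft_force: [0.2, 0.1, 0.7]
finger_gap: 0.0854
```

```bash
python3 - <<'E'
from wv import *
goto(.4567,-.0626,.013,96.3)
view("wrist",(.4965,-.0583,(6.2-90)*D,.058,.155,.005,.046),"w16",1)
E
```

```text
t 24.0 P [0.454, -0.066, 0.0991] phi 95.9 q6 -0.25 gap 0.0854 F [0.2, 0.1, 0.7]
  shift [0.3, 0.34, 8.61] turn [-0.25, -0.06, -0.42] rows 3
```

View pics/w16.png

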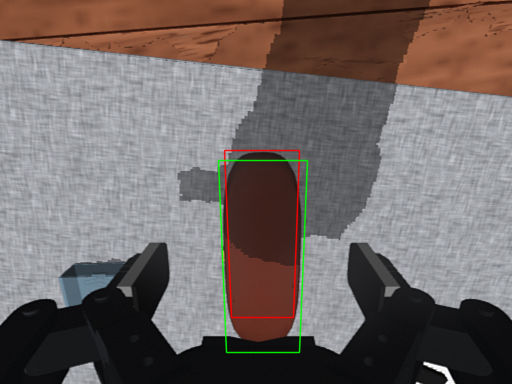

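Call:
{"fn": "apply_moves", "kwargs": {"plan": [[[0,0,0],[0,0,0],0],[[0,0,0],[0,0,0],0],[[0,0,2],[0,0,0],0],[[0,0,4],[0,0,0],0],[[0,0,6],[0,0,0],0],[[0,0,7.5],[0,0,0],0],[[0,0,8.3],[0,0,0],0],[[0,0,8.4],[0,0,0],0],[[0,0,8.4],[0,0,0],0],[[0,0,8.4],[0,0,0],0]]}}

```text
clock: 24.88
eef_pos: [0.4569, -0.0657, 0.0175]
eef_rot: [[-0.104, 0.995, 0.002], [0.995, 0.104, -0.0], [-0.0, 0.002, -1.0]]
ft_force: [0.6, 1.5, -0.1]
finger_gap: 0.0853
```

```bash
python3 - <<'E'
from h import *
goto(.4567,-.0626,.013,96.3)
E
```

```text
t 24.88 P [0.4569, -0.0657, 0.0175] phi 96.0 q6 -0.25 gap 0.0853 F [0.6, 1.5, -0.1]
  shift [0.31, 0.01, 0.45] turn [0.1, 0.03, -0.33] rows 1
```

Call:
{"fn": "apply_moves", "kwargs": {"plan": [[[0.3,0,0.2],[0,0,-0.3],0],[[0.3,0,0.4],[0,0,-0.3],0],[[0.3,0,0.4],[0,0,-0.3],0],[[0.3,0,0.4],[0,0,-0.3],0],[[0.3,0,0.4],[0,0,-0.3],0]]}}

```text
clock: 25.3
eef_pos: [0.4558, -0.0627, 0.0124]
eef_rot: [[-0.109, 0.994, 0.0], [0.994, 0.109, -0.0], [-0.0, 0.0, -1.0]]
ft_force: [-1.0, -0.5, 0.9]
finger_gap: 0.0852
```

```bash
python3 - <<'E'
from h import *
goto(.4567,-.0626,.013,96.3)
E
```

```text
t 25.3 P [0.4558, -0.0627, 0.0124] phi 96.3 q6 -0.25 gap 0.0852 F [-1.0, -0.5, 0.9]
  shift [0.0, 0.09, -0.06] turn [0.01, 0.0, -0.05] rows 1
```

Aligned. Close.

Call:
{"fn": "apply_moves", "kwargs": {"plan": [[[0,0,0],[0,0,0],255],[[0,0,0],[0,0,0],255],[[0,0,0],[0,0,0],255],[[0,0,0],[0,0,0],255],[[0,0,0],[0,0,0],255],[[0,0,0],[0,0,0],255]]}}

```text
clock: 25.8
eef_pos: [0.4559, -0.0628, 0.013]
eef_rot: [[-0.109, 0.994, 0.0], [0.994, 0.109, -0.0], [-0.0, 0.0, -1.0]]
ft_force: [-2.2, -1.0, 6.3]
finger_gap: 0.0542
```

```bash
python3 - <<'E'
from wv import *
goto(.4567,-.0626,.013,96.3)
# wrist: case rear end & outline in tool frame
p,T=snap('wrist');s=arm.state();R=np.array(s["eef_rot"]);P=np.array(s["eef_pos"])
cv2.imwrite('pics/w17.png',p['pixels'][:,:,::-1])
q,Ts=snap('side');cv2.imwrite('pics/s5.png',cv2.resize(q['pixels'][120:270,130:370,::-1],None,fx=3.3,fy=3.3,interpolation=cv2.INTER_CUBIC))
E
```

```text
t 25.8 P [0.4559, -0.0628, 0.013] phi 96.2 q6 -0.25 gap 0.0542 F [-2.2, -1.0, 6.3]
  shift [0.01, 0.09, -0.0] turn [0.03, 0.01, -0.06] rows 1
```

View pics/w17.png

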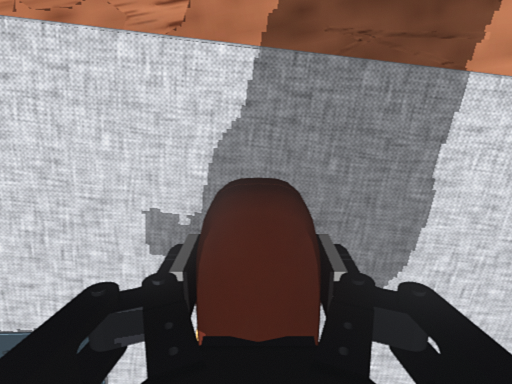

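View pics/s5.png

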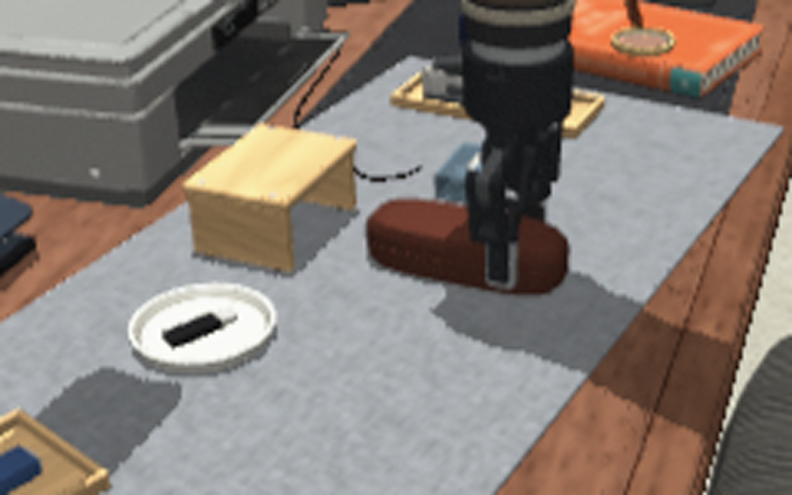

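Call:
{"fn": "apply_moves", "kwargs": {"plan": [[[0,0.5,0],[0,0,0],255],[[0,1.2,0],[0,0,0],255],[[0,2,0],[0,0,0],255],[[0,2.8,0],[0,0,0],255],[[0,3.6,0],[0,0,0],255],[[0,4.4,0],[0,0,0],255],[[0,5.2,0],[0,0,0],255],[[0,6,0],[0,0,0],255],[[0,6,0],[0,0,0],255],[[0,6,0],[0,0,0],255]]}}

```text
clock: 26.73
eef_pos: [0.516, -0.0563, 0.013]
eef_rot: [[-0.109, 0.994, 0.001], [0.994, 0.109, -0.0], [-0.0, 0.001, -1.0]]
ft_force: [-1.7, -0.6, 4.3]
finger_gap: 0.0542
```

```bash
python3 - <<'E'
from wv import *
F=np.array([.6111,-.0465]);d=np.array([np.cos(6.2*D),np.sin(6.2*D)])
G=F-.0408*d
goto(*G,.013,96.2)
q,Ts=snap('side');cv2.imwrite('pics/s6.png',cv2.resize(q['pixels'][120:270,130:370,::-1],None,fx=3.3,fy=3.3,interpolation=cv2.INTER_CUBIC))
E
```

```text
t 26.73 P [0.516, -0.0563, 0.013] phi 96.2 q6 -0.22 gap 0.0542 F [-1.7, -0.6, 4.3]
  shift [-0.06, 5.48, 0.0] turn [0.05, 0.01, 0.05] rows 2
```

View pics/s6.png

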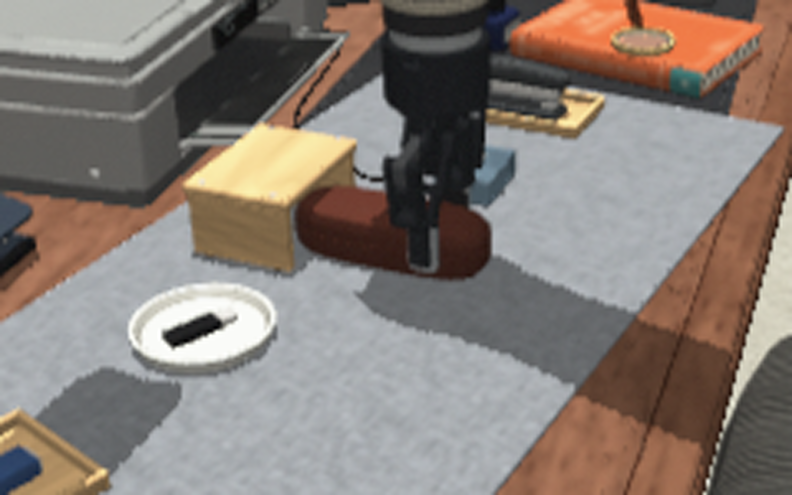

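Call:
{"fn": "apply_moves", "kwargs": {"plan": [[[0,0.5,0],[0,0,0],255],[[0,1.2,0],[0,0,0],255],[[0,2,0],[0,0,0],255],[[0,2.8,0],[0,0,0],255],[[0,3.6,0],[0,0,0],255],[[0,4.3,0],[0,0,0],255],[[0,5,0],[0,0,0],255],[[0,5.4,0],[0,0,0],255],[[0,5.5,0],[0,0,0],255],[[0,5.5,0],[0,0,0],255],[[0,5.5,0],[0,0,0],255]]}}

```text
clock: 27.7
eef_pos: [0.5692, -0.0504, 0.013]
eef_rot: [[-0.109, 0.994, -0.001], [0.994, 0.109, -0.0], [-0.0, -0.001, -1.0]]
ft_force: [-5.3, -0.9, 8.5]
finger_gap: 0.054
```

```bash
python3 - <<'E'
from wv import *
F=np.array([.6111,-.0465]);d=np.array([np.cos(6.2*D),np.sin(6.2*D)])
G=F-.0408*d
goto(*G,.013,96.2)
p,T=snap('wrist');s=arm.state();R=np.array(s["eef_rot"]);P=np.array(s["eef_pos"])
X=ray(p,T,[[259,178]],.025);print((X-P)@R*1000, (X[0,:2]-F)@d)
E
```

```text
t 27.7 P [0.5692, -0.0504, 0.013] phi 96.2 q6 -0.2 gap 0.054 F [-5.3, -0.9, 8.5]
  shift [-0.07, 0.13, -0.0] turn [-0.08, 0.01, 0.04] rows 1
[[  0.28172637 -39.12464113 -11.9749025 ]] -0.08118568045393036
```

Call:
{"fn": "apply_moves", "kwargs": {"plan": [[[0,0.2,0],[0,0,0],255],[[0,0.2,0],[0,0,0],255],[[0,0.2,0],[0,0,0],255],[[0,0.2,0],[0,0,0],0],[[0,0.2,0],[0,0,0],0],[[0,0.2,0],[0,0,0],0],[[0,0.2,0],[0,0,0],0],[[0,0.2,-1],[0,0,0],0],[[0,0.2,-4],[0,0,0],0],[[0,0.2,-8],[0,0,0],0],[[0,0.2,-12],[0,0,0],0],[[32,-25,-14],[0,0,0],0],[[32,-25,-14],[0,0,0],0],[[32,-25,-14],[0,0,0],0],[[32,-25,-14],[0,0,0],0],[[32,-25,-14],[0,0,0],0],[[32,-25,-14],[0,0,0],0],[[32,-25,-14],[0,0,0],0],[[32,-25,-14],[0,0,0],0],[[32,-25,-14],[0,0,0],0]]}}

```text
clock: 29.42
eef_pos: [0.3082, 0.2182, 0.1518]
eef_rot: [[-0.108, 0.994, 0.001], [0.994, 0.108, 0.001], [0.001, 0.001, -1.0]]
ft_force: [0.8, 1.4, 0.8]
finger_gap: 0.0853
```

```bash
python3 - <<'E'
from wv import *
goto(.4,.1,.15,96.2)
p,T=snap('top');s=4
im=cv2.resize(p["pixels"][:,:,::-1],None,fx=s,fy=s,interpolation=cv2.INTER_CUBIC).copy()
for o in [(.6558,-.0416,6.2*D,.090,.118,.057,.067),(.6111,-.0465,(6.2-90)*D,.058,.155,.005,.025)]:
    wire(im,p,T,rect(*o[:5],o[5]),(0,0,255),s); wire(im,p,T,rect(*o[:5],o[6]),(0,255,0),s)
cv2.imwrite('pics/t3.png',im[440:1000,740:1400])
cv2.imwrite('pics/t3f.png',p["pixels"][:,:,::-1])
H,S,V=cv2.split(cv2.cvtColor(p["pixels"],cv2.COLOR_RGB2HSV))
m=(((H<8)|(H>172))&(S>100)&(V<160)).astype(np.uint8); m[:,:220]=0;m[:,330:]=0;m[:145]=0;m[240:]=0
c=max(cv2.findContours(m,0,1)[0],key=cv2.contourArea)
F=np.array([.6111,-.0465]);d=np.array([np.cos(6.2*D),np.sin(6.2*D)]);n=np.array([-d[1],d[0]])
X=ray(p,T,c[:,0],.025)[:,:2]-F
print("rear along",(X@d).min(),"lat",(X@n).min(),(X@n).max())
q,Ts=snap('side');cv2.imwrite('pics/s7.png',cv2.resize(q['pixels'][120:270,130:370,::-1],None,fx=3.3,fy=3.3,interpolation=cv2.INTER_CUBIC))
E
```

```text
t 29.42 P [0.3082, 0.2182, 0.1518] phi 96.2 q6 0.51 gap 0.0853 F [0.8, 1.4, 0.8]
  shift [-12.75, 7.85, 0.18] turn [0.08, -0.05, 0.0] rows 4
rear along -0.07361923723877876 lat -0.026617297982470853 0.02864547167375248
```

View pics/t3.png

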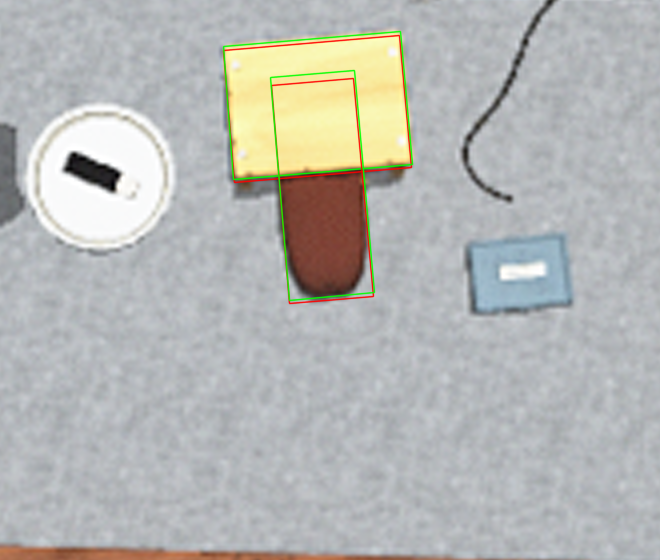

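View pics/s7.png

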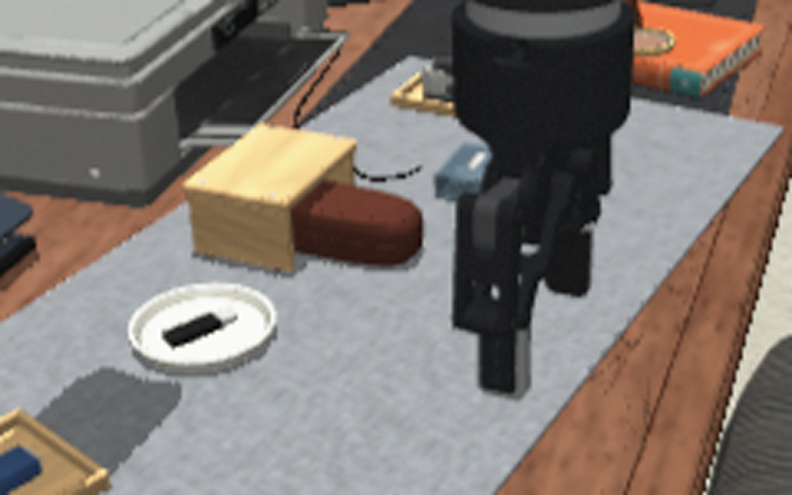

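View pics/t3f.png

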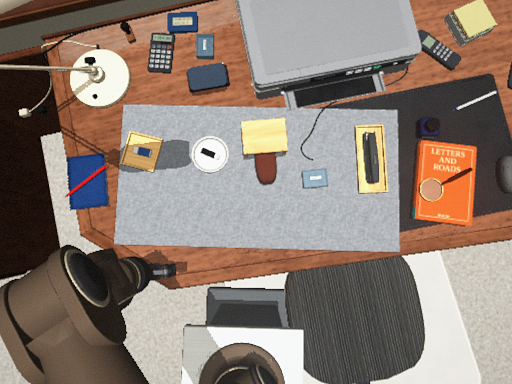

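The case is centred and about half covered, the clip box is still at (315,178), and the robot is clear of everything. Handing in.

```bash
python3 -c "
from workcell import arm
print(arm.sign_off())"
```

```text
the job is handed in; nothing more can be done
None
```

I did the four placements in the order asked and handed the job in at about 29.6 s on the robot's clock, well under the 96 s limit. The sign-off gives no verdict, so what follows is from my own last camera checks.

- **Eraser, USB stick and stapler:** in the wrist pictures taken after each release, the eraser lies in the middle of the square tray and the USB stick lies flat in the middle of the dish. The stapler stands upright and lengthwise in the middle of the long tray. The final top view shows all three still in place.
- **Glasses case:** I put it down in front of the shelf, released it, gripped it again behind its middle and slid it straight in along the mat. The final top view shows it about 1 mm off the shelf's centre line, with about 74 mm still sticking out. That method read the case about 4 mm too short earlier. With that correction about 76 mm sticks out, so about 79 mm (51 %) of its length is covered.
- **Everything else:** the clip box is at the same pixel position as at the start, and the robot was clear of everything at hand-in. The largest wrist force I read, at the ends of moves, was about 10 N.

**Disagreements:** the wrist camera and the top camera differed by 2 to 3 mm on the dish and the USB stick. I took a compromise for the dish and used the wrist picture for the stick. On the shelf's angle, my outline fit gave 6.2°. Separate straight-line fits to its edges scattered by a few degrees, so I kept the outline fit, which matched the shelf in the pictures.

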